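# Load the serving pieces on the table slide and send it to the guests

## Task

Lay up the serving slide: first bring the carriage by its post to the loading stop (white inlay) so that it clicks in, press every serving piece on the table into a clip of its own, heads pointing away from the post, until the sprung jaw has snapped shut over the handle, and only then slide the loaded carriage on to the serving stop (red inlay) and let go. Leave the glass pumpkin and the cup alone.

Things in the scene. Friction and masses are not known exactly. Their poses are not given: they have to be found in the camera images.
- rail: fixed wooden plinth with the slide, 210 mm (x) by 490 mm (y) by 6 mm high; origin under the middle of its rail, on the table; x points away from the robot (front edge 130 mm to -x), y along the slide from park to serving. Three 20 mm coloured inlays on its front strip mark the stops: black park, white loading, red serving
- carriage (a joint): how far the dark wooden carriage (150 x 276 mm, deck top 34 mm above the table) has slid along the rail's +y, in m; travel 0 to 0.22. It clicks into sprung detents at 0 (park, black inlay), 0.10 (loading, white inlay) and 0.20 (serving, red inlay); they catch within about 5 mm and take about 5 N to leave. A brass pointer at its front middle shows its stop
- post_top (a point): middle of the top of the carriage's pale wooden post, 22 x 22 mm in plan (sides along the rail's axes), 40 mm high, its top 74 mm above the table, 90 mm in front of the line of the clips; move the carriage by it; its axes are the rail's
- stop_load (a point): point on the plinth's top (6 mm above the table) straight below the post when the carriage is at the loading stop (white inlay)
- stop_serve (a point): the same for the serving stop (red inlay)
- clip1 (a point): clip nearest the park end. Point where a piece's origin lies when fully home: seat 4 mm above it, handle axis 14 mm above, carriage deck 12 mm below. x points away from the post, the way heads must point. Pushed straight down, the handle parts the sprung jaw (about 10 N), which snaps back over it. Clips are 72 mm apart along y
- jaw1 (a joint): opening of the sprung jaw of clip 1 in rad; 0 closed, about 0.2 as a handle passes, up to 0.6
- clip2 (a point): second clip, as clip1. Each clip is two brass forks 8 mm thick, centred 36 mm either side of this point along x (64 mm clear between them for the fingers); each has a flat seat, a fixed wall on the -y side (inner face 12 mm from the middle, flared top 37 mm above this point) and a steel sprung jaw on the +y side
- jaw2 (a joint): opening of the sprung jaw of clip 2 in rad; 0 closed, about 0.2 as a handle passes, up to 0.6
- clip3 (a point): third clip, as clip1. The jaws' steel noses overhang the seated handle and slope up and outward to 43 mm above this point; with a neighbour loaded, open the fingers to no more than 70 mm here
- jaw3 (a joint): opening of the sprung jaw of clip 3 in rad; 0 closed, about 0.2 as a handle passes, up to 0.6
- clip4 (a point): the clip nearest the serving end, as clip1
- jaw4 (a joint): opening of the sprung jaw of clip 4 in rad; 0 closed, about 0.2 as a handle passes, up to 0.6
- cake_server: serving piece, 195 mm long, 120 g: flat 58 x 46 mm steel blade; wooden handle 20 mm thick, 106 mm clear between two 28 mm copper collars, which go outside the forks. Origin: under the handle's middle, at table level as it lies; handle axis 14 mm above; x along the handle to the head, z up. Butt at x = -65 mm, head end at +130 mm, head underside at z = 0. May be absent (None)
- cake_server_head (a point): middle of its head, 100 mm from its origin along x
- serving_spoon: serving piece, 195 mm long, 120 g: round steel bowl 52 mm across, 10 mm high; wooden handle 20 mm thick, 106 mm clear between two 28 mm copper collars, which go outside the forks. Origin: under the handle's middle, at table level as it lies; handle axis 14 mm above; x along the handle to the head, z up. Butt at x = -65 mm, head end at +130 mm, head underside at z = 0. May be absent (None)
- serving_spoon_head (a point): middle of its head, 100 mm from its origin along x
- serving_fork: serving piece, 195 mm long, 120 g: flat steel fork head 58 x 44 mm with four tines; wooden handle 20 mm thick, 106 mm clear between two 28 mm copper collars, which go outside the forks. Origin: under the handle's middle, at table level as it lies; handle axis 14 mm above; x along the handle to the head, z up. Butt at x = -65 mm, head end at +130 mm, head underside at z = 0. May be absent (None)
- serving_fork_head (a point): middle of its head, 100 mm from its origin along x
- slotted_turner: serving piece, 195 mm long, 120 g: flat steel blade 58 x 50 mm with three dark slots; wooden handle 20 mm thick, 106 mm clear between two 28 mm copper collars, which go outside the forks. Origin: under the handle's middle, at table level as it lies; handle axis 14 mm above; x along the handle to the head, z up. Butt at x = -65 mm, head end at +130 mm, head underside at z = 0. May be absent (None)
- slotted_turner_head (a point): middle of its head, 100 mm from its origin along x
- pumpkin: amber glass pumpkin ornament, 76 mm wide, 68 mm high; origin under its middle; leave it alone
- cup: white china cup, 65 mm high, 72 mm wide; leave it alone

How it is judged:
By the outcome, as a careful person would: the job done as asked, in the order asked, and still so for the second after the job is handed in, with the robot touching nothing.
Of cake_server, serving_spoon, serving_fork, slotted_turner only 3 to 4 are there at a start; the rules pass over those that are not, and their reading is None.
At some moment in a run one of cake_server, serving_spoon, serving_fork, slotted_turner may be knocked a few centimetres aside while the robot is not near it.
Once in a run the grip may slacken for a moment while it holds something.
It also fails if it takes over 210 s, if anything falls off the work surface, if the arm or the gripper's body presses on something with over 40 N, if the wrist force passes 120 N, or if a joint passes its speed limit or range.

## Robot

A 6-joint arm with a two-finger parallel gripper is mounted at the origin on the work surface. World frame = base frame: x ahead of the robot, y to its left, z up, the work surface at z = 0. Lengths are in mm, angles in rad, forces in N, time in s.
With the tool pointing down it reaches from about 275 to 1000 mm from the base axis. Payload 8.4 kg.
Tool frame: the origin (TCP) lies between the finger pads; the fingertips stand 25 mm ahead of it and the grasp point (between the pads) lies 6 mm ahead of it; z points along the fingers, y is the line along which they close (so a half turn about z gives the same grasp; the last joint's range is limited). The gripper opens to 85 mm and grips with 20 to 120 N. Pads are 22 mm wide; open, the fingers measure 114 mm over their backs; the gripper's body (76 mm by 85 mm) begins 54 mm behind the grasp point. The pads swing forward as they close: fully open they stand 13 mm farther back than shut.
Start: joints at [-1.229, 0.353, 1.633, -0, 1.155, -0.002], TCP at [210.666, -588.428, 256.281] pointing down, gripper open.
Joint ranges: [-2.63, 2.63], [-0.92, 2.1], [0.06, 2.66], [-1.3, 4.44], [0, 2.69], [-3.02, 3.02]. Speed limits (rad/s): [2.22, 2.22, 2.79, 3.14, 3.14, 3.14].

## Interface

Orientations are given as [roll, pitch, yaw] about the fixed x, y, z axes, in that order (R = Rz(yaw) Ry(pitch) Rx(roll)).
In Python, from rig import r, eyes, workorder gives the robot as it stands. The module is installed in compiled form; this text tells all that it offers.
- The arm moves only by the tool step_arm, never from a script. Its argument "moves" is a list of rows, each an object of numbers: "tx", "ty", "tz": the shift along the tool's x, y, z scaled (see below); "ax", "ay", "az": the turn, a rotation vector about the tool's x, y, z scaled (see below). In form: [{"tx": .., "ty": .., "tz": .., "ax": .., "ay": .., "az": ..}, ...]. A call has 1 to 5 rows; each row shifts and turns the commanded pose from where the row before left it, along the tool's axes as they then stand; what a row does not reach is not made up. The controller multiplies each number of a shift by 25 mm and each number of a turn by 90 degrees. A row lasts 1/8 s, in which the tool goes at most 62.5 mm and 10.7 degrees, less where a joint would pass 70% of its speed; a pose out of reach is approached as far as the arm can. A call with a number of a shift or a turn outside -1 to 1 is refused whole. A call with a gripper value outside its range is refused whole. "gripper" is the opening, from 0 (shut) to 1 (fully open), set as the call begins (left out, the last holds). The fingers move at their own pace and stop on an object; "newtons" is the grip in N (left out, the last holds). Time passes only in rows, so rows that do not move let the fingers close. It gives the time, the measured TCP pose, the force, the opening and the grip force at its end, in the units of the state.
- r.sense(): the state, without advancing time (a new reading comes with each control period).
- eyes.grab_frame(name): name is "scene" or "top" or "wrist"; returns (picture, depth): 384x512x3 uint8, red, green, blue; 384x512 float32, mm along the optical axis (not along the pixel's ray), 0 where there is no reading.
- eyes.camera_info(name): a dict with "intrinsics" (3x3 intrinsics, pixels), "cam_to_world" (4x4, takes a point from camera to world coordinates). Camera axes: x right, y up, looking along -z (the intrinsics and any distortion apply to the point x, -y, -z); pixel columns grow to the right and rows downward; lengths in mm; the calibration is good to about 2 mm. A picture is of the moment at which its call begins: read the wrist's pose just before it. camera_info takes no time and is no camera call; for the wrist camera it gives the pose at the moment of the call.
- workorder.sign_off(): hands the job in; it is judged then, once.
The state is a dict: "clock": time; "qpos": joint angles; "qvel": joint speeds; "joint_efforts": joint torques, N m; "eef_pos": TCP position; "tcp_rot": TCP orientation; "contact_force": force on the tool from outside, world axes, zero at the start; "wrist_torque": the same for the moment, N m; "opening": opening from 0.0 (shut) to 1.0 (fully open); "grasp_force": force on a finger pad.
Only numpy, scipy, OpenCV 4.12 (cv2) and the standard library are available. Lean on these libraries where they do the work, as an engineer would, in place of code of your own. Each camera call takes 0.05 s, during which the arm holds its last target. There are 200 camera calls.

## Working session

There is one attempt and no reset: what is moved stays moved. The work goes in short steps, Python scripts to look and compute and a tool call to move; the robot and the scene stay as the last step left them, time stands still between calls to the robot, and variables do not carry over. Pictures are saved under pics/ and viewed, at most 14 in all, crops included, and the job is handed in when it is done.

Besides the shell and the picture viewer there is one more tool, called after "Emit:" as a command line: name --argument value ..., lists and objects as JSON in quotes. step_arm: Moves the arm, as the interface text tells. Its arguments: {"type":"object","properties":{"moves":{"type":"array","items":{"type":"object","properties":{"tx":{"type":"number"},"ty":{"type":"number"},"tz":{"type":"number"},"ax":{"type":"number"},"ay":{"type":"number"},"az":{"type":"number"}}}},"gripper":{"type":"number"},"newtons":{"type":"number"}},"required":["moves"]}

```bash
mkdir -p pics; cat > h.py <<'E'
import numpy as np, cv2
from rig import r, eyes, workorder
from scipy.spatial.transform import Rotation as R
def grab(n,save=None):
    info=eyes.camera_info(n); p,d=eyes.grab_frame(n)
    if save: cv2.imwrite('pics/'+save+'.png',p[:,:,::-1])
    return p,d,np.array(info['intrinsics']),np.array(info['cam_to_world'])
def pts(d,K,T):
    v,u=np.mgrid[0:d.shape[0],0:d.shape[1]]
    c=np.stack([(u-K[0,2])/K[0,0]*d,-(v-K[1,2])/K[1,1]*d,-d,np.ones_like(d)],-1)
    return (c@T.T)[...,:3]
E
python3 - <<'E'
from h import *
print(r.sense())
for n in ['top','scene','wrist']:
    p,d,K,T=grab(n,n+'0'); np.savez(n+'0.npz',p=p,d=d,K=K,T=T); print(n,K.tolist(),T.round(3).tolist())
a=cv2.imread('pics/top0.png');b=cv2.imread('pics/scene0.png')
cv2.imwrite('pics/top0b.png',cv2.resize(a,(800,600)))
E
```

```text
{'clock': 0.0, 'qpos': array([-1.22935349e+00,  3.53643409e-01,  1.63413580e+00,  1.46499736e-05,
        1.15519876e+00, -2.39708569e-03]), 'qvel': array([ 3.88797128e-04,  1.39036688e-03, -3.05536654e-05, -1.66470397e-03,
       -7.73435174e-04, -9.10969494e-04]), 'joint_efforts': array([ 3.44934873e-03, -6.05248332e+01, -3.42062116e+01,  1.67422936e-04,
        9.54056246e-03,  5.47123375e-05]), 'eef_pos': array([ 210.54824242, -587.99860883,  255.56390238]), 'tcp_rot': array([-3.14020737e+00, -1.67153732e-05,  3.43833991e-01]), 'contact_force': array([ 0.3192192 ,  0.81273158, -0.61645259]), 'wrist_torque': array([ 1.35335507e-03,  3.49106945e-05, -7.68512795e-03]), 'grasp_force': 0.0, 'opening': 1.0000311478076462}
top [[368.3900988506502, 0.0, 249.41325049781787], [0.0, 368.3900988506502, 195.65399511133248], [0.0, 0.0, 1.0]] [[-0.026, 0.985, -0.172, 394.269], [-0.999, -0.03, -0.018, 0.049], [-0.023, 0.171, 0.985, 928.971], [0.0, 0.0, 0.0, 1.0]]
scene [[409.43480243072116, 0.0, 245.93807919418484], [0.0, 409.43480243072116, 190.64373016375487], [0.0, 0.0, 1.0]] [[0.459, -0.546, 0.701, 1293.694], [0.889, 0.288, -0.357, -376.417], [-0.007, 0.787, 0.617, 747.787], [0.0, 0.0, 0.0, 1.0]]
wrist [[266.1384515869534, 0.0, 254.97757754105606], [0.0, 266.1384515869534, 188.6824633951089], [0.0, 0.0, 1.0]] [[0.336, 0.907, 0.255, 275.47], [-0.942, 0.323, 0.091, -564.872], [-0.0, -0.27, 0.963, 373.202], [0.0, 0.0, 0.0, 1.0]]
```

View pics/top0b.png

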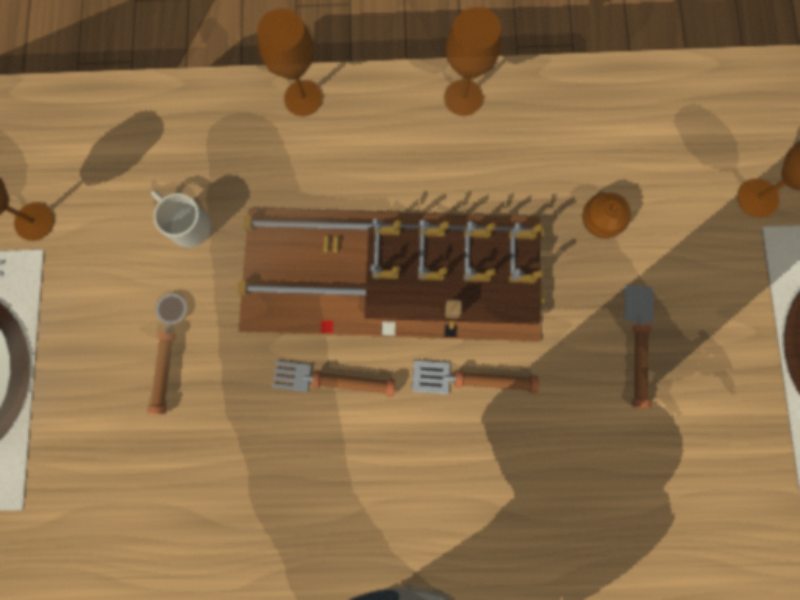

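View pics/scene0.png

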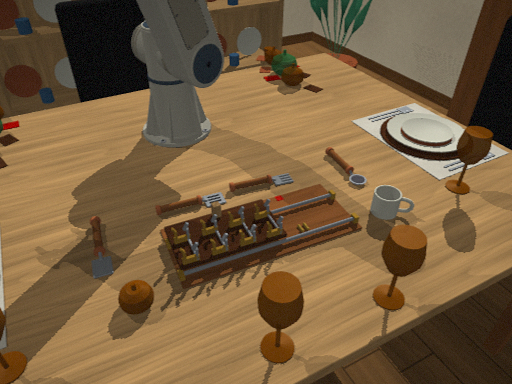

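Top view (800×600): all four pieces are present. The spoon is at (163,370) and the server at (641,365), both with heads up (+x). The fork is at (353,382) and the turner at (497,382), both with heads left (+y). The carriage is at park, with its post at (453,308). The inlays are red (327,327), white (389,328) and black (451,330). The scene view agrees.

```bash
cat > meas.py <<'E'
from h import *
def ang(v): return np.degrees(np.arctan2(v[1],v[0]))
def load(n):
    z=np.load(n+'0.npz'); return z['p'],z['d'],z['K'],z['T']
def handles(p,P,rois):
    # brown/dark handles: elevated points 14..32 mm inside world rois
    out={}
    for k,(x0,x1,y0,y1) in rois.items():
        m=(P[...,2]>13)&(P[...,2]<40)&(P[...,0]>x0)&(P[...,0]<x1)&(P[...,1]>y0)&(P[...,1]<y1)
        q=P[m]
        if len(q)<20: out[k]=None; continue
        c=q[:,:2].mean(0); u,s,vt=np.linalg.svd(q[:,:2]-c,full_matrices=False); a=vt[0]
        t=(q[:,:2]-c)@a
        out[k]=dict(n=len(q),c=c.round(1),axis=round(ang(a),1),ext=(t.min().round(1),t.max().round(1)),ztop=np.percentile(q[:,2],90).round(1),mid=(c+a*(t.min()+t.max())/2).round(1))
    return out
E
python3 - <<'E'
from meas import *
p,d,K,T=load('top'); P=pts(d,K,T)
for nm,(u,v) in dict(spoon=(163,370),spoonhead=(172,308),fork=(353,382),forkhead=(292,376),turner=(497,382),turnhead=(433,377),server=(641,365),servhead=(639,303),post=(453,308),red=(327,327),white=(389,328),black=(451,330),table=(400,480)).items():
    print(nm,P[int(v*.64),int(u*.64)].round(1))
rois=None
for n in ['top','scene']:
    p,d,K,T=load(n); P=pts(d,K,T)
    print(n,(d==0).mean(), np.percentile(P[(abs(P[...,0]-300)<60)&(abs(P[...,1])<250)][:,2],[5,50,95]))
E
```

```text
spoon [462.1 379.2  21.6]
spoonhead [562.1 373.3   8.8]
fork [434.2  79.2  24.9]
forkhead [448.  179.7  -0.9]
turner [ 428.  -146.5   26. ]
turnhead [439.  -48.8   3.5]
server [ 448.5 -370.7   24. ]
servhead [ 550.4 -383.8    4.4]
post [537.1 -77.   76.5]
red [523.7 119.7   9.2]
white [521.4  21.4   4.6]
black [512.6 -78.9  11.1]
table [281.3   8.1   0.9]
top 0.0038859049479166665 [-1.7532209   0.84400323  3.50673026]
scene 0.019114176432291668 [-2.20502561  0.24932005  2.72824835]
```

```bash
python3 - <<'E'
from meas import *
rois=dict(spoon=(360,540,330,430),fork=(395,475,20,155),turner=(395,475,-215,-70),server=(360,540,-430,-330),)
for n in ['top','scene']:
    p,d,K,T=load(n); P=pts(d,K,T)
    for k,v in handles(p,P,rois).items(): print(n,k,v)
    # post top
    m=(P[...,2]>66)&(P[...,2]<80)&(abs(P[...,0]-537)<30)&(abs(P[...,1]+77)<30); q=P[m]; print('post',len(q),q.mean(0).round(1),(q.min(0)+q.max(0))/2)
    hsv=cv2.cvtColor(p,cv2.COLOR_RGB2HSV)
    # heads: greyish low saturation pixels in rois
    for k,(x,y) in dict(spoon=(562,373),fork=(448,180),turner=(439,-49),server=(550,-384)).items():
        m=(hsv[...,1]<70)&(np.hypot(P[...,0]-x,P[...,1]-y)<45)&(P[...,2]<25); q=P[m]; print(k,'head',len(q),q.mean(0).round(1))
    for k,mm in dict(red=(hsv[...,1]>180)&((hsv[...,0]<6)|(hsv[...,0]>174))&(p[...,0]>120),white=(hsv[...,1]<60)&(hsv[...,2]>140)).items():
        m=mm&(P[...,0]>490)&(P[...,0]<550)&(abs(P[...,1]-70)<80)&(P[...,2]<20); print(k,m.sum(),np.median(P[m],0).round(1))
# brass walls / steel, points above 60 on carriage; grey clip rows
p,d,K,T=load('top'); P=pts(d,K,T)
m=(P[...,0]>560)&(P[...,0]<720)&(abs(P[...,1]+80)<200)&(P[...,2]>58)
q=P[m]; print(len(q)); 
h,e=np.histogram(q[:,1],bins=np.arange(-260,100,8)); print(list(zip(e[:-1],h)))
h,e=np.histogram(q[:,0],bins=np.arange(560,720,8)); print(list(zip(e[:-1],h)))
a=cv2.imread('pics/top0.png')[125:225,140:360]; cv2.imwrite('pics/c1.png',cv2.resize(a,(792,360),interpolation=2))
E
```

```text
top spoon {'n': 473, 'c': array([456.7, 380.8]), 'axis': np.float64(175.1), 'ext': (np.float64(-71.3), np.float64(63.4)), 'ztop': np.float64(26.5), 'mid': array([460.7, 380.5])}
top fork {'n': 433, 'c': array([433.1,  81.4]), 'axis': np.float64(81.6), 'ext': (np.float64(-62.6), np.float64(68.9)), 'ztop': np.float64(27.0), 'mid': array([433.6,  84.5])}
top turner {'n': 474, 'c': array([ 429. , -146.5]), 'axis': np.float64(-95.7), 'ext': (np.float64(-74.2), np.float64(63.1)), 'ztop': np.float64(27.3), 'mid': array([ 429.6, -141. ])}
top server {'n': 507, 'c': array([ 447.3, -371.3]), 'axis': np.float64(173.7), 'ext': (np.float64(-74.5), np.float64(63.8)), 'ztop': np.float64(26.7), 'mid': array([ 452.6, -371.9])}
post 89 [539.5 -80.3  74.1] [539.31039863 -81.03212555  72.31222765]
spoon head 300 [560.6 374.2  10.6]
fork head 380 [446.8 174.7   5. ]
turner head 503 [439.3 -46.2   6.1]
server head 418 [ 546.9 -383.6    6.4]
red 56 [523.8 119.9   8. ]
white 61 [518.7  21.2   8.5]
scene spoon {'n': 214, 'c': array([462.2, 377.4]), 'axis': np.float64(-4.0), 'ext': (np.float64(-71.9), np.floa
[... 1602 characters left out ...]
(np.int64(-76), np.int64(20)), (np.int64(-68), np.int64(26)), (np.int64(-60), np.int64(0)), (np.int64(-52), np.int64(8)), (np.int64(-44), np.int64(30)), (np.int64(-36), np.int64(20)), (np.int64(-28), np.int64(0)), (np.int64(-20), np.int64(0)), (np.int64(-12), np.int64(0)), (np.int64(-4), np.int64(27)), (np.int64(4), np.int64(19)), (np.int64(12), np.int64(0)), (np.int64(20), np.int64(10)), (np.int64(28), np.int64(32)), (np.int64(36), np.int64(18)), (np.int64(44), np.int64(0)), (np.int64(52), np.int64(0)), (np.int64(60), np.int64(0)), (np.int64(68), np.int64(0)), (np.int64(76), np.int64(0)), (np.int64(84), np.int64(0))]
  return _methods._mean(a, axis=axis, dtype=dtype,
  ret = um.true_divide(
```

View pics/c1.png

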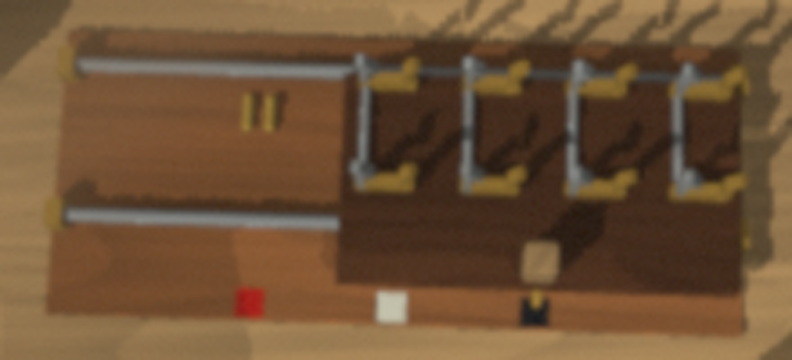

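Crop: post at (540,262); red, white and black inlays at (250,302), (391,307) and (535,310); four clips with the steel jaws on the +y side. Next I move over the carriage for a close look with the wrist camera.

Emit:
step_arm --moves '[{"ty":-1,"tx":0.6,"az":0.084},{"ty":-1,"tx":0.6,"az":0.084},{"ty":-1,"tx":0.6,"az":0.084},{"ty":-1,"tx":0.66},{"ty":-1,"tx":0.66}]' --gripper 1

```text
schema error: expected keys tx, ty, tz, ax, ay, az
```

Emit:
step_arm --moves '[{"ty":-1,"tx":0.66},{"ty":-1,"tx":0.66},{"ty":-1,"tx":0.66},{"ty":-1,"tx":0.66},{"ty":-1,"tx":0.66}]'

```text
schema error: expected keys tx, ty, tz, ax, ay, az
```

Emit:
step_arm --moves '[{"ty":-1,"tx":0.66},{"ty":-1,"tx":0.66},{"ty":-1,"tx":0.66},{"ty":-1,"tx":0.66},{"ty":-1,"tx":0.66}]'

```text
schema error: expected keys tx, ty, tz, ax, ay, az
```

Emit:
step_arm --moves '[{"ty":-1,"tx":0.66},{"ty":-1,"tx":0.66},{"ty":-1,"tx":0.66},{"ty":-1,"tx":0.66},{"ty":-0.5}]'

```text
schema error: expected keys tx, ty, tz, ax, ay, az
```

Emit:
step_arm --moves '[{},{}]'

```text
schema error: expected keys tx, ty, tz, ax, ay, az
```

```bash
python3 - <<'E'
from meas import *
s=r.sense(); print(s['eef_pos'],s['tcp_rot'],s['clock'])
p,d,K,T=grab('wrist','w1'); np.savez('w10.npz',p=p,d=d,K=K,T=T)
cv2.imwrite('pics/w1b.png',cv2.resize(p[:,:,::-1],(800,600)))
E
```

```text
[ 210.54831285 -588.12716327  255.73439031] [-3.14055927e+00  1.47577583e-05  3.43794994e-01] 0.15
```

View pics/w1b.png

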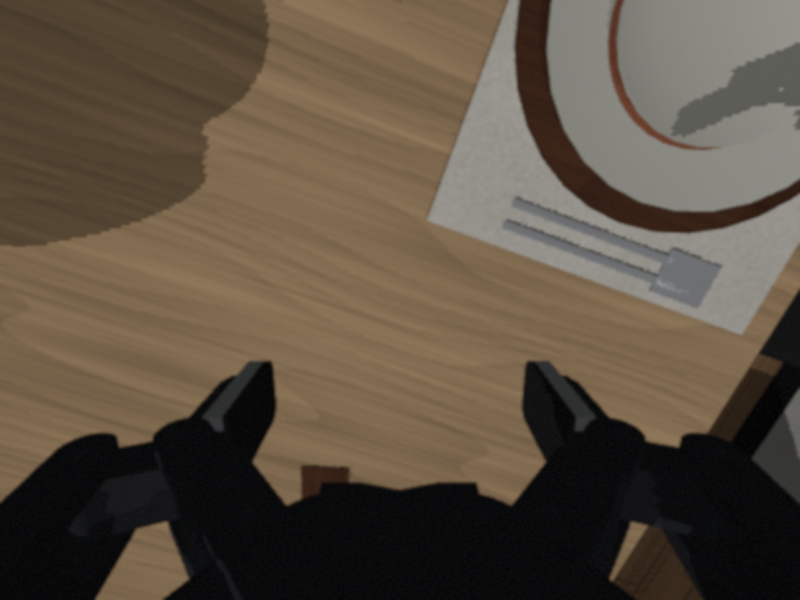

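The wrist view is unmoved, with the fingertips at (260,370) and (540,370); every row needs all six keys.

Emit:
step_arm --moves '[{"tx":0.5,"ty":-1,"tz":0,"ax":0,"ay":0,"az":0.084},{"tx":0.5,"ty":-1,"tz":0,"ax":0,"ay":0,"az":0.084},{"tx":0.5,"ty":-1,"tz":0,"ax":0,"ay":0,"az":0.084},{"tx":0.5,"ty":-1,"tz":0,"ax":0,"ay":0,"az":0},{"tx":0.5,"ty":-1,"tz":0,"ax":0,"ay":0,"az":0}]' --gripper 1

```text
clock: 0.82
eef_pos: [259.3, -458.2, 256.2]
tcp_rot: [-3.141, 0.0, -0.052]
contact_force: [0.2, -0.3, -0.4]
opening: 0.996
grasp_force: 0.0
```

Emit:
step_arm --moves '[{"tx":0.5,"ty":-1,"tz":0,"ax":0,"ay":0,"az":0},{"tx":0.5,"ty":-1,"tz":0,"ax":0,"ay":0,"az":0},{"tx":0.5,"ty":-1,"tz":0,"ax":0,"ay":0,"az":0},{"tx":0.5,"ty":-1,"tz":0,"ax":0,"ay":0,"az":0},{"tx":0.5,"ty":-1,"tz":0,"ax":0,"ay":0,"az":0}]'

```text
clock: 1.45
eef_pos: [328.2, -336.6, 256.2]
tcp_rot: [-3.142, 0.0, -0.052]
contact_force: [0.8, 0.1, -0.0]
opening: 1.001
grasp_force: 0.0
```

Emit:
step_arm --moves '[{"tx":0.5,"ty":-1,"tz":0,"ax":0,"ay":0,"az":0},{"tx":0.5,"ty":-1,"tz":0,"ax":0,"ay":0,"az":0},{"tx":0.5,"ty":-1,"tz":0,"ax":0,"ay":0,"az":0},{"tx":0.5,"ty":-1,"tz":0,"ax":0,"ay":0,"az":0},{"tx":0.5,"ty":-1,"tz":0,"ax":0,"ay":0,"az":0}]'

```text
clock: 2.08
eef_pos: [397.1, -215.0, 256.3]
tcp_rot: [3.142, 0.0, -0.052]
contact_force: [0.3, -0.4, -0.1]
opening: 1.0
grasp_force: 0.0
```

Emit:
step_arm --moves '[{"tx":0.5,"ty":-1,"tz":0,"ax":0,"ay":0,"az":0},{"tx":0.5,"ty":-1,"tz":0,"ax":0,"ay":0,"az":0},{"tx":0.5,"ty":-1,"tz":0,"ax":0,"ay":0,"az":0},{"tx":0.5,"ty":-1,"tz":0,"ax":0,"ay":0,"az":0},{"tx":0.5,"ty":-0.5,"tz":0,"ax":0,"ay":0,"az":0}]'

```text
clock: 2.7
eef_pos: [465.5, -105.8, 256.3]
tcp_rot: [-3.142, 0.0, -0.051]
contact_force: [-0.7, 0.7, -0.9]
opening: 0.998
grasp_force: 0.0
```

Emit:
step_arm --moves '[{"tx":0,"ty":0,"tz":0,"ax":0,"ay":0,"az":0},{"tx":0,"ty":0,"tz":0,"ax":0,"ay":0,"az":0}]'

```text
clock: 2.95
eef_pos: [464.8, -107.3, 256.1]
tcp_rot: [3.141, 0.001, -0.052]
contact_force: [-0.1, 0.0, 0.0]
opening: 0.999
grasp_force: 0.0
```

```bash
python3 - <<'E'
from meas import *
s=r.sense(); print(s['eef_pos'],s['tcp_rot'],s['clock'])
p,d,K,T=grab('wrist','w2'); np.savez('w20.npz',p=p,d=d,K=K,T=T)
cv2.imwrite('pics/w2b.png',cv2.resize(p[:,:,::-1],(800,600)))
E
```

```text
[ 464.77372639 -107.27457045  256.12969408] [ 3.14139058e+00  6.09714149e-04 -5.20138918e-02] 2.95
```

View pics/w2b.png

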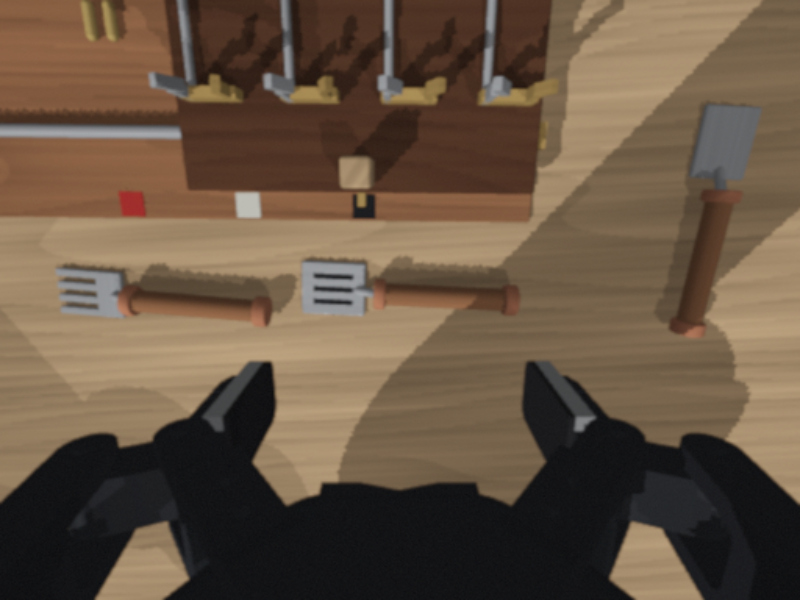

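The wrist view shows the post at (357,172), red, white and black inlays at (132,203), (248,205) and (363,206), and the turner, fork and server lying flat. I measure from this view.

```bash
python3 - <<'E'
from meas import *
p,d,K,T=load('w2'); P=pts(d,K,T)
def plane(u,v,z):
    c=np.array([(u*.64-K[0,2])/K[0,0],-(v*.64-K[1,2])/K[1,1],-1]); w=T[:3,:3]@c; o=T[:3,3]; return (o+w*(z-o[2])/w[2]).round(1)
for n,(u,v,z) in dict(red=(132,203,6),white=(248,205,6),black=(363,206,6)).items(): print(n,plane(u,v,z),P[int(v*.64),int(u*.64)].round(1))
m=(P[...,2]>66)&(P[...,2]<82)&(abs(P[...,0]-540)<25)&(abs(P[...,1]+80)<25); q=P[m]
print('post',len(q),q.mean(0).round(1),q.min(0).round(1),q.max(0).round(1), cv2.minAreaRect(q[:,:2].astype(np.float32)))
rois=dict(fork=(395,475,20,155),turner=(395,475,-215,-70),server=(360,540,-430,-330))
for k,v in handles(p,P,rois).items(): print(k,v)
print(np.median(P[(abs(P[...,0]-400)<20)&(abs(P[...,1])<150)][:,2]))
E
```

```text
red [525.1 119.9   6. ] [526.3 120.2   6.2]
white [518.   20.1   6. ] [518.4  20.8   6.8]
black [511.9 -79.2   6. ] [514.3 -80.7  28.3]
post 424 [539.6 -80.7  73.3] [528.4 -91.7  66.2] [551.2 -69.2  76. ] ((539.640869140625, -80.64353942871094), (21.636411666870117, 22.03422737121582), 85.03926086425781)
fork {'n': 1312, 'c': array([436.,  83.]), 'axis': np.float64(81.7), 'ext': (np.float64(-65.4), np.float64(57.8)), 'ztop': np.float64(24.9), 'mid': array([435.5,  79.3])}
turner {'n': 1419, 'c': array([ 431.4, -146. ]), 'axis': np.float64(-95.9), 'ext': (np.float64(-72.6), np.float64(64.2)), 'ztop': np.float64(25.8), 'mid': array([ 431.8, -141.8])}
server {'n': 1722, 'c': array([ 451.1, -369.6]), 'axis': np.float64(173.7), 'ext': (np.float64(-67.6), np.float64(67.7)), 'ztop': np.float64(25.8), 'mid': array([ 451.1, -369.6])}
-0.140898801305525
```

Emit:
step_arm --moves '[{"tx":0.97,"ty":-0.42,"tz":0,"ax":0,"ay":0,"az":0.009},{"tx":0.97,"ty":-0.42,"tz":0,"ax":0,"ay":0,"az":0},{"tx":0.97,"ty":-0.42,"tz":0.5,"ax":0,"ay":0,"az":0},{"tx":0,"ty":0,"tz":1,"ax":0,"ay":0,"az":0},{"tx":0,"ty":0,"tz":1,"ax":0,"ay":0,"az":0}]' --gripper 0.8 --newtons 50

```text
clock: 3.62
eef_pos: [539.6, -80.5, 193.1]
tcp_rot: [3.141, -0.0, -0.067]
contact_force: [0.4, -0.5, 0.3]
opening: 0.8
grasp_force: 0.0
```

Emit:
step_arm --moves '[{"tx":0,"ty":0,"tz":1,"ax":0,"ay":0,"az":0},{"tx":0,"ty":0,"tz":1,"ax":0,"ay":0,"az":0},{"tx":0,"ty":0,"tz":1,"ax":0,"ay":0,"az":0},{"tx":0,"ty":0,"tz":1,"ax":0,"ay":0,"az":0},{"tx":0,"ty":0,"tz":1,"ax":0,"ay":0,"az":0}]'

```text
clock: 4.25
eef_pos: [539.4, -80.7, 68.1]
tcp_rot: [3.141, -0.0, -0.067]
contact_force: [0.2, -0.1, -0.3]
opening: 0.8
grasp_force: 0.0
```

Emit:
step_arm --moves '[{"tx":0,"ty":0,"tz":0.1,"ax":0,"ay":0,"az":0},{"tx":0,"ty":0,"tz":0,"ax":0,"ay":0,"az":0}]'

```text
clock: 4.5
eef_pos: [539.8, -80.3, 66.8]
tcp_rot: [3.142, -0.0, -0.067]
contact_force: [0.3, -0.4, 0.1]
opening: 0.801
grasp_force: 0.0
```

Emit:
step_arm --moves '[{"tx":0,"ty":0,"tz":0,"ax":0,"ay":0,"az":0},{"tx":0,"ty":0,"tz":0,"ax":0,"ay":0,"az":0},{"tx":0,"ty":0,"tz":0,"ax":0,"ay":0,"az":0},{"tx":0,"ty":0,"tz":0,"ax":0,"ay":0,"az":0}]' --gripper 0

```text
clock: 5.0
eef_pos: [540.1, -80.0, 67.1]
tcp_rot: [3.141, -0.001, -0.066]
contact_force: [-1.2, -0.1, 5.6]
opening: 0.248
grasp_force: 48.9
```

Emit:
step_arm --moves '[{"tx":0,"ty":-0.2,"tz":0,"ax":0,"ay":0,"az":0},{"tx":0,"ty":-0.4,"tz":0,"ax":0,"ay":0,"az":0},{"tx":0,"ty":-0.5,"tz":0,"ax":0,"ay":0,"az":0},{"tx":0,"ty":-0.5,"tz":0,"ax":0,"ay":0,"az":0},{"tx":0,"ty":-0.5,"tz":0,"ax":0,"ay":0,"az":0}]'

```text
clock: 5.62
eef_pos: [543.4, -27.2, 67.1]
tcp_rot: [3.141, -0.001, -0.066]
contact_force: [-2.0, -1.7, 6.5]
opening: 0.247
grasp_force: 49.6
```

Emit:
step_arm --moves '[{"tx":0,"ty":-0.5,"tz":0,"ax":0,"ay":0,"az":0},{"tx":0,"ty":-0.5,"tz":0,"ax":0,"ay":0,"az":0},{"tx":0,"ty":-0.4,"tz":0,"ax":0,"ay":0,"az":0},{"tx":0,"ty":-0.3,"tz":0,"ax":0,"ay":0,"az":0},{"tx":0,"ty":-0.2,"tz":0,"ax":0,"ay":0,"az":0}]'

```text
clock: 6.25
eef_pos: [546.4, 20.2, 67.1]
tcp_rot: [3.141, -0.001, -0.066]
contact_force: [-2.6, -8.2, 7.8]
opening: 0.249
grasp_force: 50.0
```

Emit:
step_arm --moves '[{"tx":0,"ty":0,"tz":0,"ax":0,"ay":0,"az":0},{"tx":0,"ty":0,"tz":0,"ax":0,"ay":0,"az":0}]'

```text
clock: 6.5
eef_pos: [546.4, 20.1, 67.1]
tcp_rot: [-3.142, -0.0, -0.066]
contact_force: [-3.0, -0.0, 7.8]
opening: 0.252
grasp_force: 49.9
```

Emit:
step_arm --moves '[{"tx":0,"ty":0,"tz":0,"ax":0,"ay":0,"az":0},{"tx":0,"ty":0,"tz":0,"ax":0,"ay":0,"az":0},{"tx":0,"ty":0,"tz":-0.2,"ax":0,"ay":0,"az":0},{"tx":0,"ty":0,"tz":-1,"ax":0,"ay":0,"az":0},{"tx":0,"ty":0,"tz":-1,"ax":0,"ay":0,"az":0}]' --gripper 0.8

```text
clock: 7.12
eef_pos: [546.1, 19.9, 121.9]
tcp_rot: [3.142, 0.001, -0.066]
contact_force: [0.8, 0.4, -0.1]
opening: 0.799
grasp_force: 0.0
```

Emit:
step_arm --moves '[{"tx":0,"ty":0,"tz":-1,"ax":0,"ay":0,"az":0},{"tx":0,"ty":0,"tz":-1,"ax":0,"ay":0,"az":0},{"tx":0,"ty":0,"tz":-1,"ax":0,"ay":0,"az":0},{"tx":0,"ty":0,"tz":-1,"ax":0,"ay":0,"az":0},{"tx":0,"ty":0,"tz":0,"ax":0,"ay":0,"az":0}]'

```text
clock: 7.75
eef_pos: [547.4, 20.0, 223.3]
tcp_rot: [-3.141, -0.004, -0.066]
contact_force: [0.4, -0.1, -0.5]
opening: 0.802
grasp_force: 0.0
```

```bash
python3 - <<'E'
from meas import *
s=r.sense(); print(s['eef_pos'],s['tcp_rot'],s['clock'])
p,d,K,T=grab('wrist','w3'); np.savez('w30.npz',p=p,d=d,K=K,T=T); P=pts(d,K,T)
cv2.imwrite('pics/w3b.png',cv2.resize(p[:,:,::-1],(800,600)))
m=(P[...,2]>66)&(P[...,2]<82)&(abs(P[...,0]-546)<25)&(abs(P[...,1]-20)<25); q=P[m]
print('post',len(q),q.mean(0).round(1), cv2.minAreaRect(q[:,:2].astype(np.float32)))
hsv=cv2.cvtColor(p,cv2.COLOR_RGB2HSV)
yaw=-0.066; ex=np.array([np.cos(yaw),np.sin(yaw)]); ey=np.array([-ex[1],ex[0]])
post=q.mean(0)[:2]; L=np.stack([(P[...,:2]-post)@ex-90,(P[...,:2]-post)@ey],-1)
# local profiles per clip
for i in range(4):
    yc=(i-1.5)*72
    for nm,xx in (('front',-36),('back',36)):
        m=(abs(L[...,0]-xx)<12)&(abs(L[...,1]-yc)<36)&(P[...,2]>52)
        st=m&(hsv[...,1]<70); br=m&(hsv[...,1]>110)
        f=lambda m: (m.sum(), *(np.percentile(np.c_[L[m],P[m][:,2]],[5,50,95],axis=0).round(1).tolist() if m.sum()>5 else ())) 
        print(i+1,nm,'steel',f(st),'brass',f(br))
# cross bar profile between forks
for i in range(4):
    m=(abs(L[...,0])<20)&(abs(L[...,1]-(i-1.5)*72)<36)&(P[...,2]>40); print('bar',m.sum(), np.percentile(np.c_[L[m],P[m][:,2]],[5,50,95],axis=0).round(1).tolist() if m.sum()>5 else '')
E
```

```text
[547.41378698  19.97835179 223.28772494] [-3.14119361 -0.00382912 -0.06619855] 7.75
post 436 [547.4  20.6  73.4] ((546.5404052734375, 20.6550350189209), (22.033374786376953, 21.557090759277344), 87.18317413330078)
1 front steel (np.int64(165), [-40.6, -100.0, 55.1], [-36.9, -91.4, 76.6], [-33.2, -89.6, 88.2]) brass (np.int64(211), [-40.8, -129.7, 55.9], [-37.1, -122.8, 75.3], [-33.4, -119.6, 83.5])
1 back steel (np.int64(258), [30.7, -101.7, 54.2], [33.6, -92.1, 73.5], [38.2, -89.5, 88.0]) brass (np.int64(265), [30.8, -129.1, 54.5], [33.7, -123.0, 74.0], [37.6, -119.6, 83.4])
2 front steel (np.int64(132), [-40.7, -31.2, 71.2], [-36.8, -23.1, 83.6], [-33.3, -17.6, 87.8]) brass (np.int64(153), [-40.8, -58.7, 59.0], [-37.0, -52.0, 78.3], [-33.3, -47.9, 83.6])
2 back steel (np.int64(222), [30.6, -30.9, 61.5], [33.0, -22.6, 82.0], [38.3, -18.0, 87.6]) brass (np.int64(209), [30.6, -58.6, 56.0], [33.6, -52.4, 77.2], [37.7, -47.8, 83.7])
3 front steel (np.int64(173), [-41.2, 41.0, 71.0], [-37.2, 47.4, 81.9], [-33.5, 54.0, 87.8]) brass (np.int64(102), [-40.7, 12.8, 58.2], [-36.9, 17.6, 80.9], [-33.4, 23.3, 83.6])
3 back steel (np.int64(264), [30.5, 41.3, 61.2], [33.3, 48.2, 80.4], [38.1, 54.1, 87.6]) brass (np.int64(144), [30.5, 13.5, 57.7], [33.0, 18.2, 79.5], [37.7, 23.3, 83.6])
4 front steel (np.int64(199), [-41.2, 112.7, 71.6], [-37.4, 118.6, 81.0], [-33.7, 125.4, 87.5]) brass (np.int64(102), [-41.1, 85.2, 54.4], [-37.2, 89.6, 80.3], [-33.5, 94.2, 83.6])
4 back steel (np.int64(315), [30.4, 113.0, 57.1], [33.3, 119.4, 79.4], [37.9, 125.5, 87.2]) brass (np.int64(155), [30.4, 85.6, 52.6], [32.5, 90.1, 71.9], [37.5, 95.2, 83.7])
bar 201 [[-17.3, -96.0, 40.3], [1.0, -93.2, 41.5], [18.6, -91.1, 42.9]]
bar 198 [[-17.4, -24.2, 40.2], [0.2, -21.8, 41.5], [18.0, -19.6, 42.8]]
bar 191 [[-17.1, 47.6, 40.2], [1.2, 49.9, 41.5], [18.0, 52.3, 42.8]]
bar 195 [[-17.0, 119.2, 40.3], [0.4, 121.3, 41.4], [18.0, 124.1, 42.6]]
```

View pics/w3b.png

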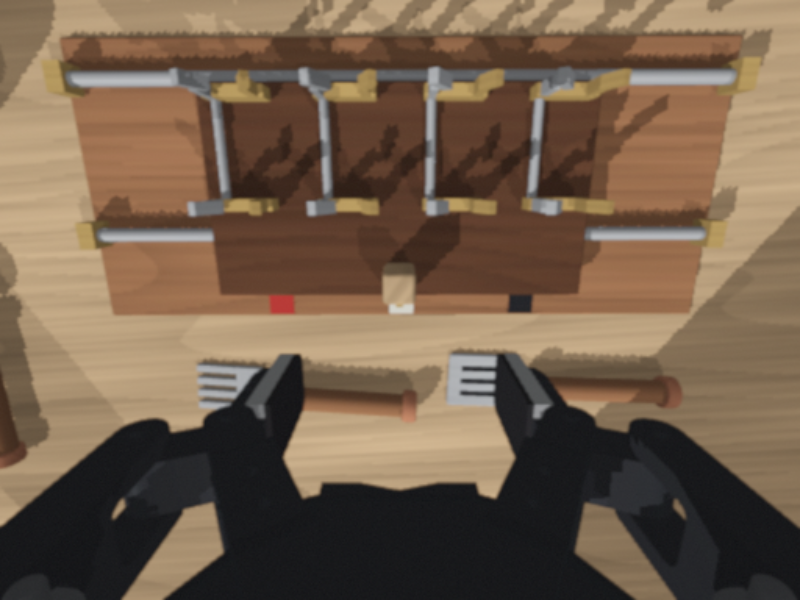

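The carriage is clicked in at white: the pointer is over the white inlay at (400,308) and the side force is zero. All jaws are closed. Clip points come out at about (629,-93), (634,-21.5), (638.6,50), (643,122), with a cross bar top of z≈43. Fork first, into clip 3.

Emit:
step_arm --moves '[{"tx":-0.93,"ty":-0.43,"tz":0,"ax":0,"ay":0,"az":0},{"tx":-0.93,"ty":-0.43,"tz":0,"ax":0,"ay":0,"az":0},{"tx":-0.93,"ty":-0.43,"tz":0,"ax":0,"ay":0,"az":0},{"tx":-0.93,"ty":-0.43,"tz":0,"ax":0,"ay":0,"az":0},{"tx":-0.93,"ty":-0.43,"tz":0,"ax":0,"ay":0,"az":0}]' --gripper 0.6

```text
clock: 8.43
eef_pos: [432.3, 81.5, 220.1]
tcp_rot: [3.141, 0.002, -0.066]
contact_force: [-0.1, 0.1, 0.1]
opening: 0.601
grasp_force: 0.0
```

Emit:
step_arm --moves '[{"tx":0,"ty":0,"tz":0.6,"ax":0,"ay":0,"az":-0.118},{"tx":0,"ty":0,"tz":0.6,"ax":0,"ay":0,"az":-0.118},{"tx":0,"ty":0,"tz":0.6,"ax":0,"ay":0,"az":-0.118},{"tx":0,"ty":0,"tz":0.6,"ax":0,"ay":0,"az":-0.118},{"tx":0,"ty":0,"tz":0.6,"ax":0,"ay":0,"az":-0.118}]'

```text
clock: 9.05
eef_pos: [432.9, 81.1, 144.8]
tcp_rot: [-3.14, 0.001, 0.867]
contact_force: [-0.2, 0.8, -0.1]
opening: 0.597
grasp_force: 0.0
```

Emit:
step_arm --moves '[{"tx":0,"ty":0,"tz":0.5,"ax":0,"ay":0,"az":-0.118},{"tx":0,"ty":0,"tz":0.5,"ax":0,"ay":0,"az":-0.118},{"tx":0,"ty":0,"tz":0.5,"ax":0,"ay":0,"az":-0.118},{"tx":0,"ty":0,"tz":0.5,"ax":0,"ay":0,"az":-0.006},{"tx":0,"ty":0,"tz":0,"ax":0,"ay":0,"az":0}]'

```text
clock: 9.68
eef_pos: [432.7, 81.1, 95.0]
tcp_rot: [-3.139, 0.001, 1.422]
contact_force: [-0.1, -0.0, 1.3]
opening: 0.598
grasp_force: 0.0
```

```bash
cat > look.py <<'E'
from meas import *
import sys
# python3 look.py top|scene|wrist x y yawdeg : refit one handle near the given origin; prints axis line, origin from butt end
n=sys.argv[1]; x,y,a=map(float,sys.argv[2:5])
s=r.sense(); print('tcp',s['eef_pos'].round(1),'yaw',np.degrees(s['tcp_rot'][2]).round(1),'t',s['clock'])
p,d,K,T=grab(n,'look'); P=pts(d,K,T)
e=np.array([np.cos(np.radians(a)),np.sin(np.radians(a))])
L=(P[...,:2]-[x,y])@np.array([[e[0],-e[1]],[e[1],e[0]]])
m=(P[...,2]>13)&(P[...,2]<32)&(abs(L[...,0])<85)&(abs(L[...,1])<40); 
q=P[m]; l=L[m]; print('n',len(q),'t range',np.percentile(l[:,0],[1,99]).round(1),'ztop',np.percentile(q[:,2],85).round(1))
line=cv2.fitLine(q[:,:2].astype(np.float32),cv2.DIST_HUBER,0,.01,.01).ravel(); v=line[:2]*np.sign(line[:2]@e); c=line[2:]
t=(q[:,:2]-c)@v; print('axis',ang(v).round(1),'point on axis nearest guess',(c+v*((np.array([x,y])-c)@v)).round(1),'butt-based origin',(c+v*(np.percentile(t,1)+64)).round(1))
E
python3 look.py top 435 81 81.7
```

```text
tcp [432.7  81.1  95. ] yaw 81.5 t 9.675
n 34 t range [-68.3 -60.3] ztop 27.5
axis -8.0 point on axis nearest guess [426.  17.] butt-based origin [474.2  10.3]
```

Emit:
step_arm --moves '[{"tx":0,"ty":0.1,"tz":0.8,"ax":0,"ay":0,"az":0},{"tx":0,"ty":0,"tz":0.8,"ax":0,"ay":0,"az":0},{"tx":0,"ty":0,"tz":0.8,"ax":0,"ay":0,"az":0},{"tx":0,"ty":0,"tz":0.28,"ax":0,"ay":0,"az":0},{"tx":0,"ty":0,"tz":0,"ax":0,"ay":0,"az":0}]'

```text
clock: 10.35
eef_pos: [436.3, 80.9, 29.3]
tcp_rot: [-3.141, 0.0, 1.425]
contact_force: [0.8, 0.4, -0.1]
opening: 0.598
grasp_force: 0.0
```

Emit:
step_arm --moves '[{"tx":0,"ty":0,"tz":0,"ax":0,"ay":0,"az":0},{"tx":0,"ty":0,"tz":0,"ax":0,"ay":0,"az":0},{"tx":0,"ty":0,"tz":0,"ax":0,"ay":0,"az":0},{"tx":0,"ty":0,"tz":0,"ax":0,"ay":0,"az":0}]' --gripper 0 --newtons 90

```text
clock: 10.85
eef_pos: [436.6, 81.0, 30.2]
tcp_rot: [3.141, -0.0, 1.427]
contact_force: [-1.7, -0.3, 11.1]
opening: 0.201
grasp_force: 87.7
```

Emit:
step_arm --moves '[{"tx":0,"ty":0,"tz":0,"ax":0,"ay":0,"az":0},{"tx":0,"ty":0,"tz":0.08,"ax":0,"ay":0,"az":0},{"tx":0,"ty":0,"tz":0.04,"ax":0,"ay":0,"az":0},{"tx":0,"ty":0,"tz":0,"ax":0,"ay":0,"az":0}]' --gripper 0.4

```text
clock: 11.35
eef_pos: [436.2, 80.9, 26.1]
tcp_rot: [-3.141, 0.0, 1.426]
contact_force: [-0.1, -0.2, -0.4]
opening: 0.4
grasp_force: 0.0
```

Emit:
step_arm --moves '[{"tx":0,"ty":0,"tz":0,"ax":0,"ay":0,"az":0},{"tx":0,"ty":0,"tz":0,"ax":0,"ay":0,"az":0},{"tx":0,"ty":0,"tz":0,"ax":0,"ay":0,"az":0}]' --gripper 0 --newtons 90

```text
clock: 11.72
eef_pos: [436.2, 80.9, 26.5]
tcp_rot: [-3.141, 0.0, 1.426]
contact_force: [-1.8, -1.5, 5.9]
opening: 0.202
grasp_force: 87.6
```

Emit:
step_arm --moves '[{"tx":0,"ty":0,"tz":-0.6,"ax":0,"ay":0,"az":0},{"tx":0,"ty":0,"tz":-1,"ax":0,"ay":0,"az":0},{"tx":0,"ty":0,"tz":-1,"ax":0,"ay":0,"az":0},{"tx":0,"ty":0,"tz":-1,"ax":0,"ay":0,"az":0},{"tx":0,"ty":0,"tz":-1,"ax":0,"ay":0,"az":0}]'

```text
clock: 12.35
eef_pos: [436.2, 80.9, 142.9]
tcp_rot: [3.141, -0.0, 1.426]
contact_force: [-0.2, 0.3, -0.8]
opening: 0.199
grasp_force: 88.0
```

Emit:
step_arm --moves '[{"tx":0,"ty":0,"tz":-0.4,"ax":0,"ay":0,"az":0.118},{"tx":0,"ty":0,"tz":0,"ax":0,"ay":0,"az":0.118},{"tx":0,"ty":0,"tz":0,"ax":0,"ay":0,"az":0.118},{"tx":0,"ty":0,"tz":0,"ax":0,"ay":0,"az":0.118},{"tx":0,"ty":0,"tz":0,"ax":0,"ay":0,"az":0.118}]'

```text
clock: 12.98
eef_pos: [436.2, 80.9, 152.1]
tcp_rot: [3.141, -0.0, 0.493]
contact_force: [0.6, 0.2, -0.6]
opening: 0.196
grasp_force: 88.1
```

Emit:
step_arm --moves '[{"tx":0,"ty":0,"tz":0,"ax":0,"ay":0,"az":0.118},{"tx":0,"ty":0,"tz":0,"ax":0,"ay":0,"az":0.118},{"tx":0,"ty":0,"tz":0,"ax":0,"ay":0,"az":0.118},{"tx":0,"ty":0,"tz":0,"ax":0,"ay":0,"az":0.006},{"tx":0.9,"ty":0.08,"tz":0,"ax":0,"ay":0,"az":0}]'

```text
clock: 13.6
eef_pos: [457.5, 77.4, 151.6]
tcp_rot: [3.141, 0.001, -0.061]
contact_force: [0.6, 0.1, 0.1]
opening: 0.201
grasp_force: 87.9
```

Emit:
step_arm --moves '[{"tx":0.9,"ty":0.08,"tz":0,"ax":0,"ay":0,"az":0},{"tx":0.9,"ty":0.08,"tz":0,"ax":0,"ay":0,"az":0},{"tx":0.9,"ty":0.08,"tz":0,"ax":0,"ay":0,"az":0},{"tx":0.9,"ty":0.08,"tz":0,"ax":0,"ay":0,"az":0},{"tx":0.9,"ty":0.08,"tz":0,"ax":0,"ay":0,"az":0}]'

```text
clock: 14.22
eef_pos: [570.7, 59.9, 151.6]
tcp_rot: [3.142, 0.0, -0.061]
contact_force: [-0.3, -0.0, -0.7]
opening: 0.198
grasp_force: 87.9
```

Emit:
step_arm --moves '[{"tx":0.9,"ty":0.08,"tz":0,"ax":0,"ay":0,"az":0},{"tx":0.9,"ty":0.08,"tz":0,"ax":0,"ay":0,"az":0},{"tx":0.9,"ty":0.08,"tz":0,"ax":0,"ay":0,"az":0},{"tx":0,"ty":0,"tz":0,"ax":0,"ay":0,"az":0}]'

```text
clock: 14.72
eef_pos: [638.2, 49.3, 151.6]
tcp_rot: [-3.141, -0.001, -0.063]
contact_force: [-2.0, -0.3, -1.0]
opening: 0.201
grasp_force: 87.9
```

```bash
python3 - <<'E'
from meas import *
s=r.sense(); print(s['eef_pos'],s['tcp_rot'],s['clock'],s['opening'])
p,d,K,T=grab('wrist','w4'); np.savez('w40.npz',p=p,d=d,K=K,T=T)
cv2.imwrite('pics/w4b.png',cv2.resize(p[:,:,::-1],(800,600)))
E
```

```text
[638.23374797  49.33699286 151.55384005] [-3.14149109e+00 -8.97892427e-04 -6.29438552e-02] 14.725 0.2006385073237536
```

View pics/w4b.png

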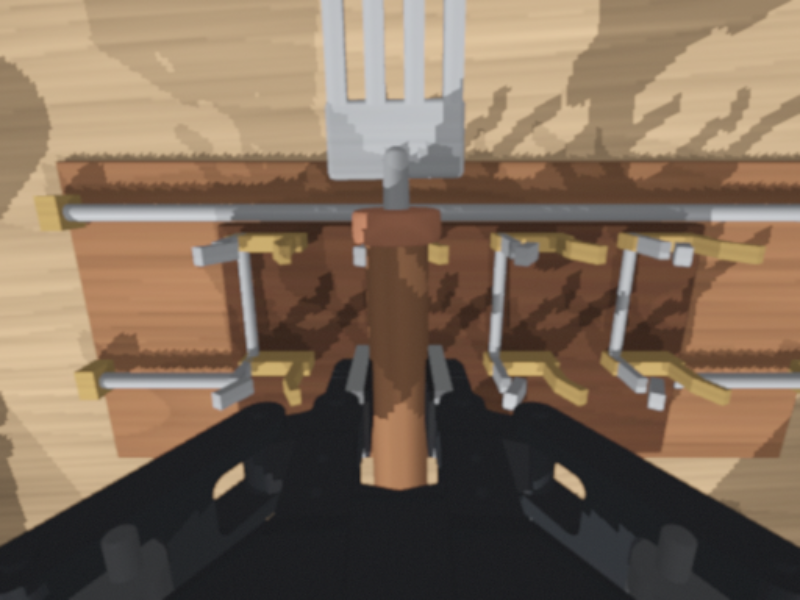

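The fork hangs straight with its head pointing away: collar at (397,228), clip 3 jaw and wall visible at (360,256) and (438,254). A quick check of its offset along the handle, then press.

```bash
cat > held.py <<'E'
from meas import *
import sys
def held(p,d,K,T,tcp,yaw):
    P=pts(d,K,T); e=np.array([np.cos(yaw),np.sin(yaw)]); f=np.array([-e[1],e[0]])
    X=(P[...,:2]-tcp[:2])@e; Y=(P[...,:2]-tcp[:2])@f; Z=P[...,2]-tcp[2]
    # upper profile along the handle
    for x0 in range(24,84,4):
        m=(X>x0)&(X<x0+4)&(abs(Y)<22)&(Z>-35)&(Z<10)
        if m.sum()>8: print(x0,m.sum(),'y',np.percentile(Y[m],[3,97]).round(1),'ztop',np.percentile(Z[m],90).round(1))
if __name__=='__main__':
    if len(sys.argv)>1: z=np.load('w40.npz'); p,d,K,T=z['p'],z['d'],z['K'],z['T']; s=r.sense()
    else: s=r.sense(); p,d,K,T=grab('wrist','held')
    held(p,d,K,T,s['eef_pos'],s['tcp_rot'][2])
E
python3 held.py f
```

```text
24 293 y [-8.3  9.8] ztop -2.3
28 306 y [-8.3  9.6] ztop -2.3
32 319 y [-8.2 10.1] ztop -2.3
36 316 y [-8.1 10. ] ztop -2.3
40 326 y [-8.   9.9] ztop -2.3
44 338 y [-8.   9.8] ztop -2.3
48 300 y [-7.9 10.3] ztop -1.5
52 492 y [-10.9  13.2] ztop 1.4
56 515 y [-11.3  13.5] ztop 1.4
60 389 y [-10.3  12.1] ztop 0.5
64 143 y [-2.2  5. ] ztop -11.2
68 352 y [-17.6  20.4] ztop -14.0
72 743 y [-18.8  20.8] ztop -16.9
76 680 y [-19.1  20.8] ztop -19.1
80 765 y [-19.   20.9] ztop -20.7
```

Emit:
step_arm --moves '[{"tx":0,"ty":0,"tz":0.8,"ax":0,"ay":0,"az":0},{"tx":0,"ty":0,"tz":0.8,"ax":0,"ay":0,"az":0},{"tx":0,"ty":0,"tz":0.3,"ax":0,"ay":0,"az":0},{"tx":0,"ty":0,"tz":0.2,"ax":0,"ay":0,"az":0},{"tx":0,"ty":0,"tz":0.2,"ax":0,"ay":0,"az":0}]'

```text
clock: 15.4
eef_pos: [637.5, 49.5, 93.8]
tcp_rot: [3.142, -0.001, -0.066]
contact_force: [0.8, -0.9, 0.9]
opening: 0.195
grasp_force: 88.6
```

Emit:
step_arm --moves '[{"tx":0,"ty":0,"tz":0.2,"ax":0,"ay":0,"az":0},{"tx":0,"ty":0,"tz":0.2,"ax":0,"ay":0,"az":0},{"tx":0,"ty":0,"tz":0.2,"ax":0,"ay":0,"az":0}]'

```text
clock: 15.78
eef_pos: [637.1, 49.4, 78.5]
tcp_rot: [3.141, 0.0, -0.066]
contact_force: [-0.2, -2.8, -0.5]
opening: 0.198
grasp_force: 88.3
```

Emit:
step_arm --moves '[{"tx":0,"ty":0,"tz":0.15,"ax":0,"ay":0,"az":0},{"tx":0,"ty":0,"tz":0.1,"ax":0,"ay":0,"az":0},{"tx":0,"ty":0,"tz":0.04,"ax":0,"ay":0,"az":0},{"tx":0,"ty":0,"tz":0,"ax":0,"ay":0,"az":0}]'

```text
clock: 16.27
eef_pos: [636.9, 49.7, 72.4]
tcp_rot: [-3.141, 0.001, -0.066]
contact_force: [-4.1, -0.8, 10.0]
opening: 0.197
grasp_force: 90.3
```

Emit:
step_arm --moves '[{"tx":0,"ty":0,"tz":0.04,"ax":0,"ay":0,"az":0},{"tx":0,"ty":0,"tz":0,"ax":0,"ay":0,"az":0}]'

```text
clock: 16.52
eef_pos: [637.0, 49.7, 72.3]
tcp_rot: [-3.141, 0.0, -0.066]
contact_force: [-7.3, -1.6, 17.9]
opening: 0.203
grasp_force: 91.0
```

Emit:
step_arm --moves '[{"tx":0,"ty":0,"tz":0.04,"ax":0,"ay":0,"az":0},{"tx":0,"ty":0,"tz":0,"ax":0,"ay":0,"az":0}]'

```text
clock: 16.77
eef_pos: [637.0, 49.7, 72.2]
tcp_rot: [-3.141, 0.0, -0.066]
contact_force: [-10.8, -0.1, 26.8]
opening: 0.2
grasp_force: 92.0
```

Force rises with no travel, so it is seated. I release, rise, and check on the way to the turner.

Emit:
step_arm --moves '[{"tx":0,"ty":0,"tz":-0.08,"ax":0,"ay":0,"az":0},{"tx":0,"ty":0,"tz":0,"ax":0,"ay":0,"az":0},{"tx":0,"ty":0,"tz":-0.4,"ax":0,"ay":0,"az":0},{"tx":0,"ty":0,"tz":-1,"ax":0,"ay":0,"az":0},{"tx":0,"ty":0,"tz":-1,"ax":0,"ay":0,"az":0}]' --gripper 0.45

```text
clock: 17.4
eef_pos: [637.1, 49.6, 132.3]
tcp_rot: [3.142, 0.0, -0.066]
contact_force: [0.4, -0.2, 0.5]
opening: 0.447
grasp_force: 0.0
```

Emit:
step_arm --moves '[{"tx":-0.8,"ty":0.8,"tz":-1,"ax":0,"ay":0,"az":0},{"tx":-0.8,"ty":0.8,"tz":-1,"ax":0,"ay":0,"az":0},{"tx":-0.8,"ty":0.8,"tz":-1,"ax":0,"ay":0,"az":0},{"tx":-0.8,"ty":0.8,"tz":-0.6,"ax":0,"ay":0,"az":0},{"tx":-0.8,"ty":0.8,"tz":0,"ax":0,"ay":0,"az":0}]' --gripper 0.6

```text
clock: 18.02
eef_pos: [531.0, -44.2, 223.4]
tcp_rot: [3.142, -0.003, -0.066]
contact_force: [0.6, -0.0, -0.8]
opening: 0.599
grasp_force: 0.0
```

Emit:
step_arm --moves '[{"tx":0,"ty":0,"tz":0,"ax":0,"ay":0,"az":0},{"tx":0,"ty":0,"tz":0,"ax":0,"ay":0,"az":0}]'

```text
clock: 18.27
eef_pos: [531.3, -43.4, 221.9]
tcp_rot: [-3.141, -0.001, -0.067]
contact_force: [0.3, 0.4, -0.1]
opening: 0.599
grasp_force: 0.0
```

```bash
cat > clips.py <<'E'
from meas import *
s=r.sense(); print('tcp',s['eef_pos'].round(1),'yaw',s['tcp_rot'][2].round(3),'t',s['clock'])
p,d,K,T=grab('wrist','clips'); P=pts(d,K,T); hsv=cv2.cvtColor(p,cv2.COLOR_RGB2HSV)
cv2.imwrite('pics/clipsb.png',cv2.resize(p[:,:,::-1],(800,600)))
import sys
sh=float(sys.argv[1]) if len(sys.argv)>1 else 0
yaw=-0.066; ex=np.array([np.cos(yaw),np.sin(yaw)]); ey=np.array([-ex[1],ex[0]]); post=np.array([546.4,20.3])+sh*ey
L=np.stack([(P[...,:2]-post)@ex-90,(P[...,:2]-post)@ey],-1); Z=P[...,2]
m=(abs(L[...,0]+90)<14)&(abs(L[...,1])<14)&(Z>70); print('post local',m.sum(),np.median(L[m],0).round(1))
for i in range(4):
    yc=(i-1.5)*72; o=[]
    for x0,x1 in ((-30,-12),(-12,12),(12,30)):
        m=(L[...,0]>x0)&(L[...,0]<x1)&(abs(L[...,1]-yc)<14)&(Z>52)&(Z<90)
        o.append((int(m.sum()),)+((np.percentile(Z[m],90).round(1),(np.mean(np.percentile(L[m][:,1],[3,97]))-yc).round(1)) if m.sum()>9 else ()))
    st=(hsv[...,1]<70)&(Z>62)&(abs(L[...,1]-yc-12)<14)&(abs(abs(L[...,0])-36)<9)
    print('clip',i+1,'handle',o,'jaw y',np.percentile(L[st][:,1]-yc,[3,50,97]).round(1) if st.sum()>9 else None,'z',np.percentile(Z[st],97).round(1) if st.sum()>9 else None)
E
python3 clips.py; python3 look.py top 431 -145.5 84; python3 look.py wrist 431 -145.5 84
```

```text
tcp [531.3 -43.4 221.9] yaw -0.067 t 18.275
post local 6794 [-88.5  -9.9]
clip 1 handle [(0,), (0,), (0,)] jaw y [ 5.4 13.7 19.4] z 88.1
clip 2 handle [(0,), (0,), (0,)] jaw y [ 4.7 11.7 18.7] z 88.1
clip 3 handle [(417, np.float64(70.0), np.float64(-1.8)), (582, np.float64(69.9), np.float64(-1.4)), (469, np.float64(70.0), np.float64(-0.9))] jaw y [ 4.7 10.8 18.7] z 88.1
clip 4 handle [(0,), (0,), (0,)] jaw y [ 4.9 10.7 18. ] z 88.0
tcp [531.4 -43.2 221.7] yaw -3.8 t 18.325
tcp [531.4 -43.2 221.5] yaw -3.8 t 18.375
n 1087 t range [-63.2  66.3] ztop 25.6
axis 84.4 point on axis nearest guess [ 433.6 -145.8] butt-based origin [ 433.6 -145. ]Traceback (most recent call last):
  File "look.py", line 10, in <module>
    q=P[m]; l=L[m]; print('n',len(q),'t range',np.percentile(l[:,0],[1,99]).round(1),'ztop',np.percentile(q[:,2],85).round(1))
                                               ~~~~~~~~~~~~~^^^^^^^^^^^^^^^
    return _quantile_unchecked(
        a, q, axis, out, overwrite_input, method, keepdims, weights)
    return _ureduce(a,
                    func=_quantile_ureduce_func,
    ...<5 lines>...
                    overwrite_input=overwrite_input,
                    method=method)
    r = func(a, **kwargs)
    result = _quantile(arr,
                       quantiles=q,
    ...<2 lines>...
                       out=out,
                       weights=wgt)
    slices_having_nans = np.isnan(arr[-1, ...])
                                  ~~~^^^^^^^^^
IndexError: index -1 is out of bounds for axis 0 with size 0
```

View pics/clipsb.png

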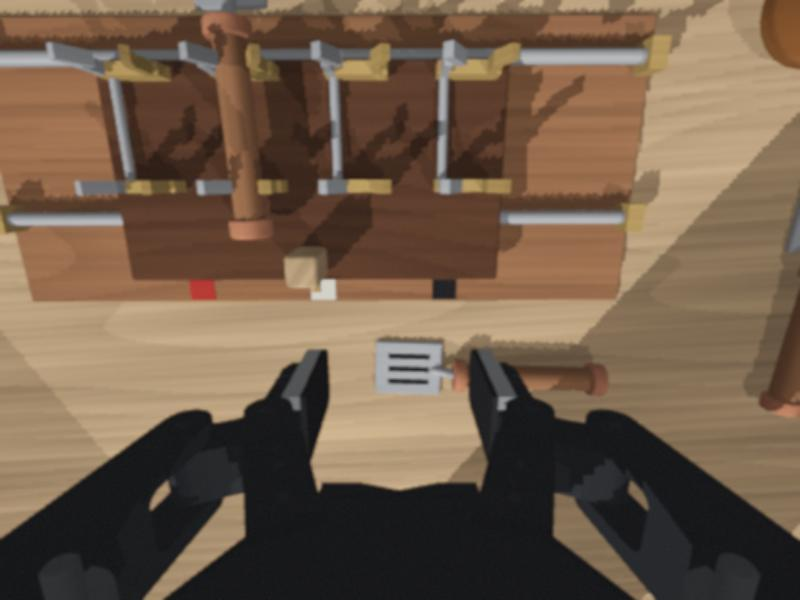

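The fork is home in clip 3: handle top at z=70.0, seen at (240,120), jaw closed. The turner was not disturbed, at (433,-145) and 84.4°.

Emit:
step_arm --moves '[{"tx":-0.73,"ty":0.87,"tz":0,"ax":0,"ay":0,"az":0},{"tx":-0.73,"ty":0.87,"tz":0,"ax":0,"ay":0,"az":0},{"tx":-0.73,"ty":0.87,"tz":0,"ax":0,"ay":0,"az":0},{"tx":-0.73,"ty":0.87,"tz":0,"ax":0,"ay":0,"az":0},{"tx":-0.73,"ty":0.87,"tz":0,"ax":0,"ay":0,"az":0}]'

```text
clock: 19.05
eef_pos: [432.4, -146.4, 221.4]
tcp_rot: [-3.142, 0.0, -0.065]
contact_force: [-0.1, -0.0, 0.0]
opening: 0.597
grasp_force: 0.0
```

Emit:
step_arm --moves '[{"tx":0,"ty":0,"tz":0.6,"ax":0,"ay":0,"az":-0.118},{"tx":0,"ty":0,"tz":0.6,"ax":0,"ay":0,"az":-0.118},{"tx":0,"ty":0,"tz":0.6,"ax":0,"ay":0,"az":-0.118},{"tx":0,"ty":0,"tz":0.6,"ax":0,"ay":0,"az":-0.118},{"tx":0,"ty":0,"tz":0.6,"ax":0,"ay":0,"az":-0.118}]'

```text
clock: 19.68
eef_pos: [433.1, -145.8, 145.9]
tcp_rot: [-3.142, -0.0, 0.867]
contact_force: [0.2, 0.4, 0.1]
opening: 0.597
grasp_force: 0.0
```

Emit:
step_arm --moves '[{"tx":0,"ty":0,"tz":0.5,"ax":0,"ay":0,"az":-0.118},{"tx":0,"ty":0,"tz":0.5,"ax":0,"ay":0,"az":-0.118},{"tx":0,"ty":0,"tz":0.5,"ax":0,"ay":0,"az":-0.118},{"tx":0,"ty":0,"tz":0.5,"ax":0,"ay":0,"az":-0.036},{"tx":0,"ty":0,"tz":0,"ax":0,"ay":0,"az":0}]'

```text
clock: 20.3
eef_pos: [432.4, -145.7, 95.7]
tcp_rot: [-3.14, -0.0, 1.473]
contact_force: [0.5, 0.1, -0.2]
opening: 0.604
grasp_force: 0.0
```

Down 69 mm, grip, lift.

Emit:
step_arm --moves '[{"tx":0,"ty":0.02,"tz":0.8,"ax":0,"ay":0,"az":0},{"tx":0,"ty":0,"tz":0.8,"ax":0,"ay":0,"az":0},{"tx":0,"ty":0,"tz":0.8,"ax":0,"ay":0,"az":0},{"tx":0,"ty":0,"tz":0.36,"ax":0,"ay":0,"az":0},{"tx":0,"ty":0,"tz":0,"ax":0,"ay":0,"az":0}]'

```text
clock: 20.92
eef_pos: [433.1, -146.0, 27.4]
tcp_rot: [-3.141, -0.0, 1.473]
contact_force: [-0.2, -0.9, -0.2]
opening: 0.599
grasp_force: 0.0
```

Emit:
step_arm --moves '[{"tx":0,"ty":0,"tz":0,"ax":0,"ay":0,"az":0},{"tx":0,"ty":0,"tz":0,"ax":0,"ay":0,"az":0},{"tx":0,"ty":0,"tz":0,"ax":0,"ay":0,"az":0},{"tx":0,"ty":0,"tz":0,"ax":0,"ay":0,"az":0}]' --gripper 0 --newtons 90

```text
clock: 21.42
eef_pos: [433.5, -146.3, 28.5]
tcp_rot: [3.14, 0.0, 1.474]
contact_force: [-1.8, 1.2, 8.3]
opening: 0.201
grasp_force: 87.6
```

Emit:
step_arm --moves '[{"tx":0,"ty":0,"tz":-0.6,"ax":0,"ay":0,"az":0},{"tx":0,"ty":0,"tz":-1,"ax":0,"ay":0,"az":0},{"tx":0,"ty":0,"tz":-1,"ax":0,"ay":0,"az":0},{"tx":0,"ty":0,"tz":-1,"ax":0,"ay":0,"az":0},{"tx":0,"ty":0,"tz":-1,"ax":0,"ay":0,"az":0}]'

```text
clock: 22.05
eef_pos: [433.0, -146.1, 144.4]
tcp_rot: [3.141, 0.0, 1.473]
contact_force: [0.3, 0.5, -0.2]
opening: 0.202
grasp_force: 88.2
```

Emit:
step_arm --moves '[{"tx":0,"ty":0,"tz":-0.4,"ax":0,"ay":0,"az":0.118},{"tx":0,"ty":0,"tz":0,"ax":0,"ay":0,"az":0.118},{"tx":0,"ty":0,"tz":0,"ax":0,"ay":0,"az":0.118},{"tx":0,"ty":0,"tz":0,"ax":0,"ay":0,"az":0.118},{"tx":0,"ty":0,"tz":0,"ax":0,"ay":0,"az":0.118}]'

```text
clock: 22.68
eef_pos: [432.9, -146.1, 153.6]
tcp_rot: [3.141, -0.001, 0.54]
contact_force: [0.2, -0.6, -1.1]
opening: 0.201
grasp_force: 88.3
```

Emit:
step_arm --moves '[{"tx":0,"ty":0,"tz":0,"ax":0,"ay":0,"az":0.118},{"tx":0,"ty":0,"tz":0,"ax":0,"ay":0,"az":0.118},{"tx":0,"ty":0,"tz":0,"ax":0,"ay":0,"az":0.118},{"tx":0,"ty":0,"tz":0,"ax":0,"ay":0,"az":0.036},{"tx":0,"ty":0,"tz":0,"ax":0,"ay":0,"az":0}]'

```text
clock: 23.3
eef_pos: [433.0, -146.1, 153.4]
tcp_rot: [3.141, -0.001, -0.066]
contact_force: [0.1, -0.3, -0.7]
opening: 0.194
grasp_force: 88.1
```

Emit:
step_arm --moves '[{"tx":0.96,"ty":-0.69,"tz":0,"ax":0,"ay":0,"az":0},{"tx":0.96,"ty":-0.69,"tz":0,"ax":0,"ay":0,"az":0},{"tx":0.96,"ty":-0.69,"tz":0,"ax":0,"ay":0,"az":0},{"tx":0.96,"ty":-0.69,"tz":0,"ax":0,"ay":0,"az":0},{"tx":0.96,"ty":-0.69,"tz":0,"ax":0,"ay":0,"az":0}]'

```text
clock: 23.92
eef_pos: [559.2, -67.4, 153.1]
tcp_rot: [3.142, -0.0, -0.064]
contact_force: [-0.1, 0.5, -1.0]
opening: 0.196
grasp_force: 88.1
```

Emit:
step_arm --moves '[{"tx":0.96,"ty":-0.69,"tz":0,"ax":0,"ay":0,"az":0},{"tx":0.96,"ty":-0.69,"tz":0,"ax":0,"ay":0,"az":0},{"tx":0.96,"ty":-0.69,"tz":0,"ax":0,"ay":0,"az":0},{"tx":0,"ty":0,"tz":0,"ax":0,"ay":0,"az":0},{"tx":0,"ty":0,"tz":0,"ax":0,"ay":0,"az":0}]'

```text
clock: 24.55
eef_pos: [632.9, -21.3, 152.5]
tcp_rot: [3.141, 0.001, -0.065]
contact_force: [-0.4, 0.9, -1.3]
opening: 0.201
grasp_force: 88.0
```

```bash
python3 held.py
```

```text
24 287 y [-7.9  9.8] ztop -4.7
28 299 y [-7.8  9.8] ztop -4.6
32 303 y [-7.8 10.2] ztop -4.7
36 307 y [-7.7 10.1] ztop -4.7
40 318 y [-7.7 10. ] ztop -4.6
44 338 y [-7.6 10.4] ztop -4.6
48 334 y [-7.6 10.3] ztop -4.7
52 363 y [-9.7 13. ] ztop -1.4
56 501 y [-11.1  13.7] ztop -0.9
60 548 y [-10.5  13.2] ztop -1.2
64 152 y [-2.3  5.5] ztop -12.6
68 129 y [-1.8  5.5] ztop -14.7
72 661 y [-20.2  20.7] ztop -17.8
76 752 y [-20.6  20.5] ztop -20.6
80 724 y [-20.7  20.7] ztop -22.7
```

Emit:
step_arm --moves '[{"tx":0.03,"ty":0.04,"tz":0.8,"ax":0,"ay":0,"az":0},{"tx":0,"ty":0,"tz":0.8,"ax":0,"ay":0,"az":0},{"tx":0,"ty":0,"tz":0.3,"ax":0,"ay":0,"az":0},{"tx":0,"ty":0,"tz":0.2,"ax":0,"ay":0,"az":0},{"tx":0,"ty":0,"tz":0.2,"ax":0,"ay":0,"az":0}]'

```text
clock: 25.22
eef_pos: [634.8, -22.3, 95.1]
tcp_rot: [3.141, -0.001, -0.066]
contact_force: [-0.6, -2.0, 2.1]
opening: 0.2
grasp_force: 88.4
```

Emit:
step_arm --moves '[{"tx":0,"ty":0,"tz":0.2,"ax":0,"ay":0,"az":0},{"tx":0,"ty":0,"tz":0.2,"ax":0,"ay":0,"az":0},{"tx":0,"ty":0,"tz":0.2,"ax":0,"ay":0,"az":0},{"tx":0,"ty":0,"tz":0.15,"ax":0,"ay":0,"az":0},{"tx":0,"ty":0,"tz":0.04,"ax":0,"ay":0,"az":0}]'

```text
clock: 25.85
eef_pos: [634.0, -21.9, 74.7]
tcp_rot: [-3.141, 0.001, -0.066]
contact_force: [-0.3, 0.3, -0.3]
opening: 0.199
grasp_force: 88.4
```

Emit:
step_arm --moves '[{"tx":0,"ty":0,"tz":0.04,"ax":0,"ay":0,"az":0},{"tx":0,"ty":0,"tz":0.04,"ax":0,"ay":0,"az":0},{"tx":0,"ty":0,"tz":0,"ax":0,"ay":0,"az":0}]'

```text
clock: 26.22
eef_pos: [634.2, -22.0, 74.4]
tcp_rot: [-3.141, 0.0, -0.066]
contact_force: [-4.9, 0.7, 10.7]
opening: 0.199
grasp_force: 89.8
```

Same seating signature. One more press, release, rise, and head toward the server (448.5,-371) while checking.

Emit:
step_arm --moves '[{"tx":0,"ty":0,"tz":0.06,"ax":0,"ay":0,"az":0},{"tx":0,"ty":0,"tz":0,"ax":0,"ay":0,"az":0}]'

```text
clock: 26.48
eef_pos: [634.3, -22.0, 74.2]
tcp_rot: [-3.141, 0.0, -0.066]
contact_force: [-10.1, 1.0, 23.7]
opening: 0.195
grasp_force: 91.5
```

Emit:
step_arm --moves '[{"tx":0,"ty":0,"tz":-0.1,"ax":0,"ay":0,"az":0},{"tx":0,"ty":0,"tz":0,"ax":0,"ay":0,"az":0},{"tx":0,"ty":0,"tz":-0.4,"ax":0,"ay":0,"az":0},{"tx":0,"ty":0,"tz":-1,"ax":0,"ay":0,"az":0},{"tx":0,"ty":0,"tz":-1,"ax":0,"ay":0,"az":0}]' --gripper 0.45

```text
clock: 27.1
eef_pos: [634.4, -22.2, 135.1]
tcp_rot: [-3.142, 0.0, -0.066]
contact_force: [0.4, 0.1, -0.4]
opening: 0.451
grasp_force: 0.0
```

Emit:
step_arm --moves '[{"tx":-0.9,"ty":0.9,"tz":-1,"ax":0,"ay":0,"az":0},{"tx":-0.9,"ty":0.9,"tz":-1,"ax":0,"ay":0,"az":0},{"tx":-0.9,"ty":0.9,"tz":-1,"ax":0,"ay":0,"az":0},{"tx":-0.9,"ty":0.9,"tz":-0.6,"ax":0,"ay":0,"az":0},{"tx":-0.9,"ty":0.9,"tz":0,"ax":0,"ay":0,"az":0}]' --gripper 0.7

```text
clock: 27.72
eef_pos: [514.8, -127.8, 226.2]
tcp_rot: [3.141, -0.003, -0.066]
contact_force: [-0.0, 0.0, -0.1]
opening: 0.703
grasp_force: 0.0
```

Emit:
step_arm --moves '[{"tx":0,"ty":0,"tz":0,"ax":0,"ay":0,"az":0},{"tx":0,"ty":0,"tz":0,"ax":0,"ay":0,"az":0}]'

```text
clock: 27.98
eef_pos: [515.2, -126.9, 224.7]
tcp_rot: [-3.141, -0.001, -0.067]
contact_force: [0.3, 0.1, -0.1]
opening: 0.699
grasp_force: 0.0
```

```bash
python3 clips.py; python3 look.py wrist 448.5 -371 -6.3;python3 look.py top 448.5 -371 -6.3; python3 look.py top 460.5 380.5 -4.5
```

```text
tcp [ 515.2 -126.9  224.7] yaw -0.067 t 27.975
post local 451 [-89.2  -1.4]
clip 1 handle [(0,), (0,), (0,)] jaw y [ 4.9 11.9 19. ] z 88.1
clip 2 handle [(426, np.float64(69.9), np.float64(-2.1)), (599, np.float64(69.9), np.float64(-1.4)), (486, np.float64(69.9), np.float64(-0.8))] jaw y [ 4.7 10.8 18.4] z 87.9
clip 3 handle [(471, np.float64(69.8), np.float64(-3.2)), (662, np.float64(69.7), np.float64(-2.4)), (529, np.float64(69.8), np.float64(-2.0))] jaw y [ 4.5 10.5 18.1] z 87.7
clip 4 handle [(0,), (0,), (0,)] jaw y None z None
tcp [ 515.4 -126.7  224.5] yaw -3.8 t 28.025
n 1868 t range [-63.3  65.6] ztop 24.7
axis -6.8 point on axis nearest guess [ 448.8 -368.4] butt-based origin [ 449.5 -368.4]
tcp [ 515.3 -126.6  224.3] yaw -3.8 t 28.075
tcp [ 515.3 -126.5  224.2] yaw -3.8 t 28.125
n 477 t range [-66.5  65.6] ztop 25.9
axis -4.6 point on axis nearest guess [460.4 379.8] butt-based origin [457.9 380. ]Traceback (most recent call last):
  File "look.py", line 10, in <module>
    q=P[m]; l=L[m]; print('n',len(q),'t range',np.percentile(l[:,0],[1,99]).round(1),'ztop',np.percentile(q[:,2],85).round(1))
                                               ~~~~~~~~~~~~~^^^^^^^^^^^^^^^
    return _quantile_unchecked(
        a, q, axis, out, overwrite_input, method, keepdims, weights)
    return _ureduce(a,
                    func=_quantile_ureduce_func,
    ...<5 lines>...
                    overwrite_input=overwrite_input,
                    method=method)
    r = func(a, **kwargs)
    result = _quantile(arr,
                       quantiles=q,
    ...<2 lines>...
                       out=out,
                       weights=wgt)
    slices_having_nans = np.isnan(arr[-1, ...])
                                  ~~~^^^^^^^^^
IndexError: index -1 is out of bounds for axis 0 with size 0
```

Turner home in clip 2 (top z=69.9). Server and spoon not disturbed. Now the server.

Emit:
step_arm --moves '[{"tx":-0.2,"ty":0.99,"tz":0,"ax":0,"ay":0,"az":0},{"tx":-0.2,"ty":0.99,"tz":0,"ax":0,"ay":0,"az":0},{"tx":-0.2,"ty":0.99,"tz":0,"ax":0,"ay":0,"az":0},{"tx":-0.2,"ty":0.99,"tz":0,"ax":0,"ay":0,"az":0},{"tx":-0.2,"ty":0.99,"tz":0,"ax":0,"ay":0,"az":0}]'

```text
clock: 28.8
eef_pos: [481.8, -249.3, 224.1]
tcp_rot: [-3.141, 0.0, -0.065]
contact_force: [-0.6, -0.8, -1.2]
opening: 0.698
grasp_force: 0.0
```

Emit:
step_arm --moves '[{"tx":-0.2,"ty":0.99,"tz":0.2,"ax":0,"ay":0,"az":0},{"tx":-0.2,"ty":0.99,"tz":0.4,"ax":0,"ay":0,"az":0},{"tx":-0.2,"ty":0.99,"tz":0.4,"ax":0,"ay":0,"az":0},{"tx":-0.2,"ty":0.99,"tz":0.5,"ax":0,"ay":0,"az":0},{"tx":-0.2,"ty":0.99,"tz":0.5,"ax":0,"ay":0,"az":0}]'

```text
clock: 29.42
eef_pos: [448.7, -371.2, 173.6]
tcp_rot: [-3.141, 0.0, -0.066]
contact_force: [0.3, 0.1, 0.4]
opening: 0.701
grasp_force: 0.0
```

Emit:
step_arm --moves '[{"tx":0,"ty":0,"tz":0.8,"ax":0,"ay":0,"az":0.03},{"tx":0,"ty":0,"tz":0.8,"ax":0,"ay":0,"az":0},{"tx":0,"ty":0,"tz":0.8,"ax":0,"ay":0,"az":0},{"tx":0,"ty":0,"tz":0.8,"ax":0,"ay":0,"az":0},{"tx":0,"ty":0,"tz":0,"ax":0,"ay":0,"az":0}]'

```text
clock: 30.05
eef_pos: [448.0, -369.7, 92.7]
tcp_rot: [-3.14, 0.003, -0.113]
contact_force: [-0.4, -0.1, -0.7]
opening: 0.698
grasp_force: 0.0
```

```bash
python3 - <<'E'
from meas import *
s=r.sense(); print(s['eef_pos'],s['tcp_rot'],s['clock'])
p,d,K,T=grab('wrist','w6')
P=pts(d,K,T); yaw=s['tcp_rot'][2]; e=np.array([np.cos(yaw),np.sin(yaw)]); f=np.array([-e[1],e[0]]); D=P[...,:2]-s['eef_pos'][:2]; X=D@e;Y=D@f
for x0 in range(-10,84,6):
    m=(X>x0)&(X<x0+6)&(abs(Y)<35)&(P[...,2]>12)&(P[...,2]<32)
    if m.sum()>8: print(x0,m.sum(),np.percentile(Y[m],[3,97]).round(1),np.percentile(P[m][:,2],90).round(1))
E
```

```text
[ 448.01583017 -369.70939746   92.70870656] [-3.13978483e+00  2.69604476e-03 -1.12685539e-01] 30.05
-10 181 [-13.6   4.7] 24.1
-4 189 [-13.4   4.9] 24.2
2 197 [-13.3   5.7] 24.0
8 199 [-13.2   5.6] 24.1
14 206 [-13.1   5.5] 24.0
20 215 [-13.5   5.5] 24.3
26 214 [-13.7   5.5] 24.1
32 221 [-13.6   5.4] 24.0
38 230 [-13.4   4.7] 24.3
44 229 [-13.3   5.3] 24.1
50 257 [-15.    7.5] 27.2
56 341 [-16.5   8.7] 27.9
62 179 [-14.6   7.2] 26.9
68 53 [-6.9 -0.9] 14.7
```

Emit:
step_arm --moves '[{"tx":-0.06,"ty":0.18,"tz":0.8,"ax":0,"ay":0,"az":0},{"tx":0,"ty":0,"tz":0.8,"ax":0,"ay":0,"az":0},{"tx":0,"ty":0,"tz":0.8,"ax":0,"ay":0,"az":0},{"tx":0,"ty":0,"tz":0.22,"ax":0,"ay":0,"az":0},{"tx":0,"ty":0,"tz":0,"ax":0,"ay":0,"az":0}]'

```text
clock: 30.72
eef_pos: [446.3, -374.9, 28.4]
tcp_rot: [-3.141, 0.001, -0.113]
contact_force: [1.3, 0.2, 0.3]
opening: 0.697
grasp_force: 0.0
```

Emit:
step_arm --moves '[{"tx":0,"ty":0,"tz":0,"ax":0,"ay":0,"az":0},{"tx":0,"ty":0,"tz":0,"ax":0,"ay":0,"az":0},{"tx":0,"ty":0,"tz":0,"ax":0,"ay":0,"az":0},{"tx":0,"ty":0,"tz":0,"ax":0,"ay":0,"az":0}]' --gripper 0 --newtons 90

```text
clock: 31.22
eef_pos: [446.9, -375.3, 29.8]
tcp_rot: [3.141, -0.001, -0.113]
contact_force: [-0.8, 1.1, 6.0]
opening: 0.196
grasp_force: 87.8
```

Emit:
step_arm --moves '[{"tx":0,"ty":0,"tz":-0.6,"ax":0,"ay":0,"az":0},{"tx":0,"ty":0,"tz":-1,"ax":0,"ay":0,"az":0},{"tx":0,"ty":0,"tz":-1,"ax":0,"ay":0,"az":0},{"tx":0,"ty":0,"tz":-1,"ax":0,"ay":0,"az":0},{"tx":0,"ty":0,"tz":-1,"ax":0,"ay":0,"az":0}]'

```text
clock: 31.85
eef_pos: [446.4, -374.9, 145.6]
tcp_rot: [3.141, -0.001, -0.113]
contact_force: [0.0, -0.9, -1.7]
opening: 0.196
grasp_force: 88.0
```

Emit:
step_arm --moves '[{"tx":0,"ty":0,"tz":-0.3,"ax":0,"ay":0,"az":-0.03},{"tx":0.54,"ty":-0.97,"tz":0,"ax":0,"ay":0,"az":0},{"tx":0.54,"ty":-0.97,"tz":0,"ax":0,"ay":0,"az":0},{"tx":0.54,"ty":-0.97,"tz":0,"ax":0,"ay":0,"az":0},{"tx":0.54,"ty":-0.97,"tz":0,"ax":0,"ay":0,"az":0}]'

```text
clock: 32.48
eef_pos: [507.2, -281.0, 152.3]
tcp_rot: [3.141, -0.001, -0.066]
contact_force: [0.7, 0.3, -1.1]
opening: 0.192
grasp_force: 88.1
```

Emit:
step_arm --moves '[{"tx":0.54,"ty":-0.97,"tz":0,"ax":0,"ay":0,"az":0},{"tx":0.54,"ty":-0.97,"tz":0,"ax":0,"ay":0,"az":0},{"tx":0.54,"ty":-0.97,"tz":0,"ax":0,"ay":0,"az":0},{"tx":0.54,"ty":-0.97,"tz":0,"ax":0,"ay":0,"az":0},{"tx":0.54,"ty":-0.97,"tz":0,"ax":0,"ay":0,"az":0}]'

```text
clock: 33.1
eef_pos: [582.5, -164.4, 152.3]
tcp_rot: [3.141, -0.001, -0.066]
contact_force: [0.9, -0.1, -1.4]
opening: 0.2
grasp_force: 88.1
```

Emit:
step_arm --moves '[{"tx":0.54,"ty":-0.97,"tz":0,"ax":0,"ay":0,"az":0},{"tx":0.54,"ty":-0.97,"tz":0,"ax":0,"ay":0,"az":0},{"tx":0.54,"ty":-0.97,"tz":0,"ax":0,"ay":0,"az":0},{"tx":0,"ty":0,"tz":0,"ax":0,"ay":0,"az":0},{"tx":0,"ty":0,"tz":0,"ax":0,"ay":0,"az":0}]'

```text
clock: 33.72
eef_pos: [626.9, -95.6, 151.7]
tcp_rot: [3.141, 0.0, -0.066]
contact_force: [-0.4, 0.3, -1.7]
opening: 0.197
grasp_force: 88.2
```

```bash
python3 held.py; python3 -c "
from rig import r; s=r.sense(); print(s['eef_pos'],s['tcp_rot'])"
```

```text
24 283 y [-8.5  9.4] ztop -5.9
28 300 y [-8.4  9.8] ztop -5.7
32 307 y [-8.4  9.8] ztop -5.9
36 305 y [-8.3  9.7] ztop -5.9
40 315 y [-8.3  9.6] ztop -5.9
44 329 y [-8.2  9.6] ztop -5.9
48 331 y [-8.1 10. ] ztop -5.9
52 352 y [-10.2  11.9] ztop -2.9
56 494 y [-11.5  13.4] ztop -2.2
60 558 y [-11.2  12.8] ztop -2.5
64 146 y [-2.8  4.6] ztop -13.5
68 128 y [-2.8  4.6] ztop -15.4
72 586 y [-19.8  20.7] ztop -18.9
76 705 y [-20.2  20.9] ztop -21.4
80 745 y [-20.6  20.6] ztop -24.1
[626.8109384  -95.84968404 151.61624111] [ 3.14137591e+00  2.30384218e-04 -6.64247534e-02]
```

Emit:
step_arm --moves '[{"tx":0.08,"ty":-0.05,"tz":0.8,"ax":0,"ay":0,"az":0},{"tx":0,"ty":0,"tz":0.8,"ax":0,"ay":0,"az":0},{"tx":0,"ty":0,"tz":0.3,"ax":0,"ay":0,"az":0},{"tx":0,"ty":0,"tz":0.2,"ax":0,"ay":0,"az":0},{"tx":0,"ty":0,"tz":0.2,"ax":0,"ay":0,"az":0}]'

```text
clock: 34.4
eef_pos: [629.9, -94.5, 93.9]
tcp_rot: [3.141, -0.001, -0.066]
contact_force: [-0.5, -1.8, 3.0]
opening: 0.199
grasp_force: 88.5
```

Emit:
step_arm --moves '[{"tx":0,"ty":0,"tz":0.2,"ax":0,"ay":0,"az":0},{"tx":0,"ty":0,"tz":0.2,"ax":0,"ay":0,"az":0},{"tx":0,"ty":0,"tz":0.2,"ax":0,"ay":0,"az":0},{"tx":0,"ty":0,"tz":0.12,"ax":0,"ay":0,"az":0},{"tx":0,"ty":0,"tz":0.04,"ax":0,"ay":0,"az":0}]'

```text
clock: 35.02
eef_pos: [629.1, -93.9, 75.5]
tcp_rot: [-3.141, 0.001, -0.066]
contact_force: [-6.8, 1.1, 16.1]
opening: 0.199
grasp_force: 90.2
```

Emit:
step_arm --moves '[{"tx":0,"ty":0,"tz":0.04,"ax":0,"ay":0,"az":0},{"tx":0,"ty":0,"tz":0.04,"ax":0,"ay":0,"az":0},{"tx":0,"ty":0,"tz":0,"ax":0,"ay":0,"az":0}]'

```text
clock: 35.4
eef_pos: [629.1, -94.0, 75.3]
tcp_rot: [-3.141, 0.001, -0.066]
contact_force: [-11.1, 0.6, 27.2]
opening: 0.2
grasp_force: 91.5
```

Emit:
step_arm --moves '[{"tx":0,"ty":0,"tz":-0.1,"ax":0,"ay":0,"az":0},{"tx":0,"ty":0,"tz":0,"ax":0,"ay":0,"az":0},{"tx":0,"ty":0,"tz":-0.4,"ax":0,"ay":0,"az":0},{"tx":0,"ty":0,"tz":-1,"ax":0,"ay":0,"az":0},{"tx":0,"ty":0,"tz":-1,"ax":0,"ay":0,"az":0}]' --gripper 0.45

```text
clock: 36.02
eef_pos: [629.4, -94.1, 136.0]
tcp_rot: [-3.141, 0.0, -0.066]
contact_force: [-0.0, -0.0, 0.0]
opening: 0.447
grasp_force: 0.0
```

Emit:
step_arm --moves '[{"tx":-0.9,"ty":-0.9,"tz":-1,"ax":0,"ay":0,"az":0},{"tx":-0.9,"ty":-0.9,"tz":-1,"ax":0,"ay":0,"az":0},{"tx":-0.9,"ty":-0.9,"tz":-1,"ax":0,"ay":0,"az":0},{"tx":-0.9,"ty":-0.9,"tz":-0.6,"ax":0,"ay":0,"az":0},{"tx":-0.9,"ty":-0.9,"tz":0,"ax":0,"ay":0,"az":0}]' --gripper 0.7

```text
clock: 36.65
eef_pos: [524.8, 26.3, 227.1]
tcp_rot: [-3.141, -0.003, -0.066]
contact_force: [-0.2, -0.2, 0.5]
opening: 0.7
grasp_force: 0.0
```

Emit:
step_arm --moves '[{"tx":0,"ty":0,"tz":0,"ax":0,"ay":0,"az":0},{"tx":0,"ty":0,"tz":0,"ax":0,"ay":0,"az":0}]'

```text
clock: 36.9
eef_pos: [525.1, 25.4, 225.6]
tcp_rot: [3.142, -0.001, -0.066]
contact_force: [-0.0, -0.4, -1.0]
opening: 0.699
grasp_force: 0.0
```

```bash
python3 clips.py; python3 look.py top 460.5 380.5 -4.5
```

```text
tcp [525.1  25.4 225.6] yaw -0.066 t 36.9
post local 9496 [-99.7  -0.9]
clip 1 handle [(416, np.float64(70.2), np.float64(1.1)), (596, np.float64(70.2), np.float64(1.2)), (479, np.float64(70.3), np.float64(1.3))] jaw y [ 3.7 15.3 18.8] z 88.5
clip 2 handle [(388, np.float64(70.1), np.float64(-0.4)), (547, np.float64(70.3), np.float64(0.5)), (452, np.float64(70.1), np.float64(0.7))] jaw y [ 4.2 13.  19.1] z 88.1
clip 3 handle [(386, np.float64(70.3), np.float64(-1.2)), (560, np.float64(70.2), np.float64(-0.7)), (447, np.float64(70.1), np.float64(-0.2))] jaw y [ 4.3 11.6 18.6] z 87.9
clip 4 handle [(0,), (0,), (0,)] jaw y [ 4.7 11.  18.5] z 87.7
tcp [525.2  25.1 225.5] yaw -3.8 t 36.95
n 478 t range [-66.5  73.7] ztop 25.7
axis -4.4 point on axis nearest guess [460.4 379.8] butt-based origin [458. 380.]
```

Emit:
step_arm --moves '[{"tx":-0.25,"ty":-1,"tz":0,"ax":0,"ay":0,"az":0},{"tx":-0.25,"ty":-1,"tz":0,"ax":0,"ay":0,"az":0},{"tx":-0.25,"ty":-1,"tz":0,"ax":0,"ay":0,"az":0},{"tx":-0.25,"ty":-1,"tz":0,"ax":0,"ay":0,"az":0},{"tx":-0.25,"ty":-1,"tz":0,"ax":0,"ay":0,"az":0}]'

```text
clock: 37.62
eef_pos: [502.2, 152.6, 225.0]
tcp_rot: [3.141, 0.0, -0.067]
contact_force: [0.7, -0.3, -0.5]
opening: 0.7
grasp_force: 0.0
```

Emit:
step_arm --moves '[{"tx":-0.25,"ty":-1,"tz":0.2,"ax":0,"ay":0,"az":0},{"tx":-0.25,"ty":-1,"tz":0.2,"ax":0,"ay":0,"az":0},{"tx":-0.25,"ty":-1,"tz":0.2,"ax":0,"ay":0,"az":0},{"tx":-0.25,"ty":-1,"tz":0.3,"ax":0,"ay":0,"az":0},{"tx":-0.25,"ty":-1,"tz":0.3,"ax":0,"ay":0,"az":0}]'

```text
clock: 38.25
eef_pos: [479.4, 279.5, 194.8]
tcp_rot: [3.141, 0.0, -0.067]
contact_force: [-0.3, -0.6, 0.6]
opening: 0.7
grasp_force: 0.0
```

Emit:
step_arm --moves '[{"tx":-0.25,"ty":-1,"tz":0.4,"ax":0,"ay":0,"az":0},{"tx":-0.25,"ty":-1,"tz":0.4,"ax":0,"ay":0,"az":0},{"tx":-0.25,"ty":-1,"tz":0.4,"ax":0,"ay":0,"az":0},{"tx":-0.25,"ty":-1,"tz":0.4,"ax":0,"ay":0,"az":0},{"tx":0,"ty":0,"tz":0.8,"ax":0,"ay":0,"az":0.006}]'

```text
clock: 38.88
eef_pos: [461.5, 382.3, 135.1]
tcp_rot: [-3.14, -0.001, -0.075]
contact_force: [0.3, 0.1, -0.6]
opening: 0.699
grasp_force: 0.0
```

Emit:
step_arm --moves '[{"tx":0,"ty":0,"tz":0.8,"ax":0,"ay":0,"az":0},{"tx":0,"ty":0,"tz":0.8,"ax":0,"ay":0,"az":0},{"tx":0,"ty":0,"tz":0,"ax":0,"ay":0,"az":0}]'

```text
clock: 39.25
eef_pos: [460.2, 379.6, 93.6]
tcp_rot: [3.139, 0.002, -0.076]
contact_force: [0.6, 0.3, 1.1]
opening: 0.698
grasp_force: 0.0
```

```bash
python3 - <<'E'
from meas import *
s=r.sense(); print(s['eef_pos'],s['tcp_rot'],s['clock'])
p,d,K,T=grab('wrist','w7')
P=pts(d,K,T); yaw=s['tcp_rot'][2]; e=np.array([np.cos(yaw),np.sin(yaw)]); f=np.array([-e[1],e[0]]); D=P[...,:2]-s['eef_pos'][:2]; X=D@e;Y=D@f
for x0 in range(-10,84,6):
    m=(X>x0)&(X<x0+6)&(abs(Y)<35)&(P[...,2]>12)&(P[...,2]<32)
    if m.sum()>8: print(x0,m.sum(),np.percentile(Y[m],[3,97]).round(1),np.percentile(P[m][:,2],90).round(1))
E
```

```text
[460.24158957 379.56655089  93.57607394] [ 3.13932288e+00  2.31544441e-03 -7.63129376e-02] 39.25
-10 174 [-4.7 14. ] 24.2
-4 190 [-4.7 13.8] 24.2
2 199 [-4.7 13.6] 24.1
8 199 [-5.4 13.5] 24.1
14 205 [-5.2 13.4] 24.1
20 205 [-5.3 13.3] 24.2
26 208 [-5.2 13.2] 24.2
32 218 [-5.2 13. ] 24.2
38 227 [-5.2 13. ] 24.1
44 228 [-5.3 13.1] 24.0
50 313 [-8.6 16.1] 27.7
56 289 [-8.5 16. ] 27.8
62 85 [0.2 7.1] 15.4
68 12 [1.5 5.6] 13.0
```

Emit:
step_arm --moves '[{"tx":-0.1,"ty":-0.13,"tz":0.8,"ax":0,"ay":0,"az":0.008},{"tx":0,"ty":0,"tz":0.8,"ax":0,"ay":0,"az":0},{"tx":0,"ty":0,"tz":0.8,"ax":0,"ay":0,"az":0},{"tx":0,"ty":0,"tz":0.26,"ax":0,"ay":0,"az":0},{"tx":0,"ty":0,"tz":0,"ax":0,"ay":0,"az":0}]'

```text
clock: 39.92
eef_pos: [457.9, 383.7, 28.0]
tcp_rot: [3.141, 0.001, -0.088]
contact_force: [0.5, 0.0, 0.2]
opening: 0.699
grasp_force: 0.0
```

Emit:
step_arm --moves '[{"tx":0,"ty":0,"tz":0,"ax":0,"ay":0,"az":0},{"tx":0,"ty":0,"tz":0,"ax":0,"ay":0,"az":0},{"tx":0,"ty":0,"tz":0,"ax":0,"ay":0,"az":0},{"tx":0,"ty":0,"tz":0,"ax":0,"ay":0,"az":0}]' --gripper 0 --newtons 90

```text
clock: 40.42
eef_pos: [458.6, 384.4, 29.8]
tcp_rot: [-3.14, -0.001, -0.089]
contact_force: [-0.1, 0.0, 4.8]
opening: 0.202
grasp_force: 87.9
```

Emit:
step_arm --moves '[{"tx":0,"ty":0,"tz":-0.6,"ax":0,"ay":0,"az":0},{"tx":0,"ty":0,"tz":-1,"ax":0,"ay":0,"az":0},{"tx":0,"ty":0,"tz":-1,"ax":0,"ay":0,"az":0},{"tx":0,"ty":0,"tz":-1,"ax":0,"ay":0,"az":0},{"tx":0,"ty":0,"tz":-1,"ax":0,"ay":0,"az":0}]'

```text
clock: 41.05
eef_pos: [458.2, 383.9, 145.6]
tcp_rot: [-3.141, -0.0, -0.088]
contact_force: [0.2, 0.2, -2.2]
opening: 0.198
grasp_force: 88.1
```

Emit:
step_arm --moves '[{"tx":0,"ty":0,"tz":-0.4,"ax":0,"ay":0,"az":-0.014},{"tx":0.735,"ty":0.91,"tz":0,"ax":0,"ay":0,"az":0},{"tx":0.735,"ty":0.91,"tz":0,"ax":0,"ay":0,"az":0},{"tx":0.735,"ty":0.91,"tz":0,"ax":0,"ay":0,"az":0},{"tx":0.735,"ty":0.91,"tz":0,"ax":0,"ay":0,"az":0}]'

```text
clock: 41.68
eef_pos: [525.7, 287.3, 153.6]
tcp_rot: [3.141, 0.001, -0.065]
contact_force: [-1.1, 0.4, -1.6]
opening: 0.195
grasp_force: 88.1
```

Emit:
step_arm --moves '[{"tx":0.735,"ty":0.91,"tz":0,"ax":0,"ay":0,"az":0},{"tx":0.735,"ty":0.91,"tz":0,"ax":0,"ay":0,"az":0},{"tx":0.735,"ty":0.91,"tz":0,"ax":0,"ay":0,"az":0},{"tx":0.735,"ty":0.91,"tz":0,"ax":0,"ay":0,"az":0},{"tx":0.735,"ty":0.91,"tz":0,"ax":0,"ay":0,"az":0}]'

```text
clock: 42.3
eef_pos: [609.8, 167.7, 153.5]
tcp_rot: [3.141, 0.001, -0.065]
contact_force: [0.7, 1.3, -1.6]
opening: 0.199
grasp_force: 88.1
```

Emit:
step_arm --moves '[{"tx":0.735,"ty":0.91,"tz":0,"ax":0,"ay":0,"az":0},{"tx":0.735,"ty":0.91,"tz":0,"ax":0,"ay":0,"az":0},{"tx":0,"ty":0,"tz":0,"ax":0,"ay":0,"az":0},{"tx":0,"ty":0,"tz":0,"ax":0,"ay":0,"az":0}]'

```text
clock: 42.8
eef_pos: [642.7, 121.0, 153.4]
tcp_rot: [3.142, 0.001, -0.066]
contact_force: [-0.5, -0.3, -0.4]
opening: 0.196
grasp_force: 88.2
```

```bash
python3 held.py; python3 -c "
from rig import r; s=r.sense(); print(s['eef_pos'],s['tcp_rot'])"
```

```text
24 290 y [-8.5  9.5] ztop -6.0
28 290 y [-8.4  9.4] ztop -5.7
32 303 y [-8.4  9.3] ztop -6.0
36 305 y [-8.8  9.2] ztop -5.9
40 317 y [-8.8  9.1] ztop -5.9
44 328 y [-8.6  9.5] ztop -5.9
48 308 y [-8.6  9.5] ztop -5.9
52 423 y [-11.7  12.2] ztop -2.3
56 501 y [-12.   12.5] ztop -2.2
60 406 y [-11.3  11.9] ztop -2.8
64 142 y [-3.3  4.2] ztop -14.6
68 128 y [-3.3  4.2] ztop -16.7
72 132 y [-3.3  4.2] ztop -18.6
76 214 y [-8.7  8.9] ztop -19.4
80 529 y [-13.9  14.2] ztop -19.5
[642.61696186 121.35318314 153.48101701] [ 3.14158771e+00  9.95898999e-04 -6.55876940e-02]
```

Emit:
step_arm --moves '[{"tx":0.03,"ty":-0.02,"tz":0.8,"ax":0,"ay":0,"az":0},{"tx":0,"ty":0,"tz":0.8,"ax":0,"ay":0,"az":0},{"tx":0,"ty":0,"tz":0.35,"ax":0,"ay":0,"az":0},{"tx":0,"ty":0,"tz":0.2,"ax":0,"ay":0,"az":0},{"tx":0,"ty":0,"tz":0.2,"ax":0,"ay":0,"az":0}]'

```text
clock: 43.48
eef_pos: [644.4, 121.3, 95.1]
tcp_rot: [3.141, -0.001, -0.066]
contact_force: [0.6, -1.4, 2.7]
opening: 0.198
grasp_force: 88.8
```

Emit:
step_arm --moves '[{"tx":0,"ty":0,"tz":0.2,"ax":0,"ay":0,"az":0},{"tx":0,"ty":0,"tz":0.2,"ax":0,"ay":0,"az":0},{"tx":0,"ty":0,"tz":0.2,"ax":0,"ay":0,"az":0},{"tx":0,"ty":0,"tz":0.12,"ax":0,"ay":0,"az":0},{"tx":0,"ty":0,"tz":0.04,"ax":0,"ay":0,"az":0}]'

```text
clock: 44.1
eef_pos: [643.8, 121.5, 75.7]
tcp_rot: [-3.141, 0.001, -0.066]
contact_force: [-2.9, -0.3, 3.6]
opening: 0.2
grasp_force: 88.7
```

Emit:
step_arm --moves '[{"tx":0,"ty":0,"tz":0.04,"ax":0,"ay":0,"az":0},{"tx":0,"ty":0,"tz":0.04,"ax":0,"ay":0,"az":0},{"tx":0,"ty":0,"tz":0,"ax":0,"ay":0,"az":0}]'

```text
clock: 44.48
eef_pos: [643.9, 121.5, 75.6]
tcp_rot: [-3.141, 0.0, -0.066]
contact_force: [-7.0, -1.0, 12.6]
opening: 0.199
grasp_force: 90.3
```

Emit:
step_arm --moves '[{"tx":0,"ty":0,"tz":0.06,"ax":0,"ay":0,"az":0},{"tx":0,"ty":0,"tz":0,"ax":0,"ay":0,"az":0}]'

```text
clock: 44.72
eef_pos: [644.0, 121.6, 75.4]
tcp_rot: [-3.141, 0.0, -0.066]
contact_force: [-11.8, -0.0, 25.8]
opening: 0.198
grasp_force: 91.9
```

Emit:
step_arm --moves '[{"tx":0,"ty":0,"tz":-0.12,"ax":0,"ay":0,"az":0},{"tx":0,"ty":0,"tz":0,"ax":0,"ay":0,"az":0},{"tx":0,"ty":0,"tz":-0.4,"ax":0,"ay":0,"az":0},{"tx":0,"ty":0,"tz":-1,"ax":0,"ay":0,"az":0},{"tx":0,"ty":0,"tz":-1,"ax":0,"ay":0,"az":0}]' --gripper 0.45

```text
clock: 45.35
eef_pos: [644.1, 121.3, 136.3]
tcp_rot: [3.142, 0.0, -0.066]
contact_force: [0.3, -0.3, -0.2]
opening: 0.447
grasp_force: 0.0
```

Emit:
step_arm --moves '[{"tx":-0.75,"ty":0.8,"tz":-1,"ax":0,"ay":0,"az":0},{"tx":-0.75,"ty":0.8,"tz":-1,"ax":0,"ay":0,"az":0},{"tx":-0.75,"ty":0.8,"tz":-1,"ax":0,"ay":0,"az":0},{"tx":-0.75,"ty":0.8,"tz":-0.6,"ax":0,"ay":0,"az":0},{"tx":-0.6,"ty":0.8,"tz":0,"ax":0,"ay":0,"az":0}]' --gripper 0.6

```text
clock: 45.98
eef_pos: [547.7, 26.9, 226.9]
tcp_rot: [-3.141, -0.003, -0.066]
contact_force: [0.7, 0.1, -0.2]
opening: 0.605
grasp_force: 0.0
```

Emit:
step_arm --moves '[{"tx":0,"ty":0,"tz":0,"ax":0,"ay":0,"az":0},{"tx":0,"ty":0,"tz":0,"ax":0,"ay":0,"az":0}]'

```text
clock: 46.22
eef_pos: [548.0, 27.6, 225.0]
tcp_rot: [-3.141, 0.0, -0.067]
contact_force: [0.3, 0.7, 0.1]
opening: 0.596
grasp_force: 0.0
```

```bash
python3 clips.py
```

```text
tcp [548.   27.6 225. ] yaw -0.067 t 46.225
post local 5261 [-77.5   5. ]
clip 1 handle [(391, np.float64(70.3), np.float64(1.3)), (573, np.float64(70.2), np.float64(1.2)), (440, np.float64(70.2), np.float64(1.4))] jaw y [ 3.8 15.3 18.9] z 88.6
clip 2 handle [(373, np.float64(70.2), np.float64(-0.5)), (523, np.float64(70.3), np.float64(0.4)), (415, np.float64(70.2), np.float64(1.2))] jaw y [ 4.3 13.  18.8] z 88.1
clip 3 handle [(370, np.float64(70.1), np.float64(-1.2)), (516, np.float64(70.1), np.float64(-0.7)), (422, np.float64(69.9), np.float64(-0.1))] jaw y [ 4.4 11.5 18.7] z 87.8
clip 4 handle [(392, np.float64(69.9), np.float64(-1.3)), (547, np.float64(70.1), np.float64(-1.3)), (443, np.float64(70.1), np.float64(-1.3))] jaw y [ 4.6 10.9 18.4] z 88.0
```

View pics/clipsb.png

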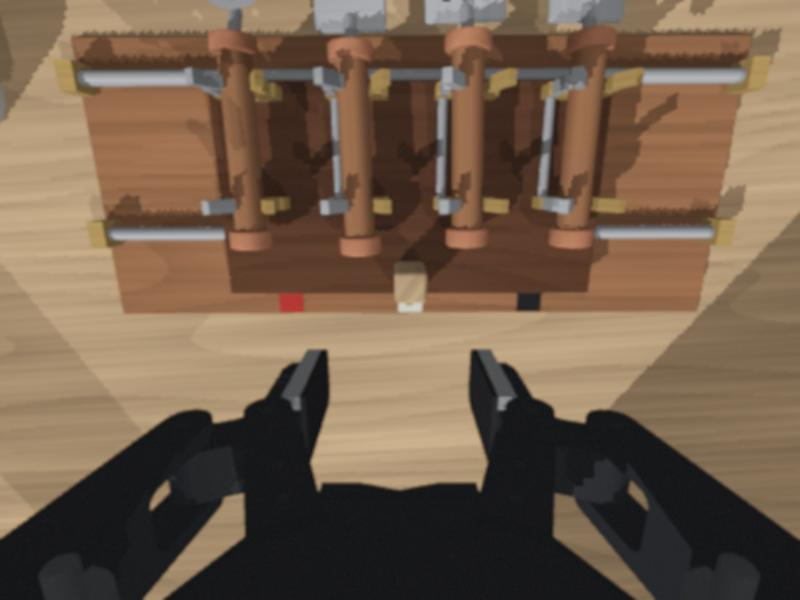

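All four are home with tops at z≈70, jaws closed, heads away from the post, and the pointer still on white (410,305). Now I grip the post and slide to red.

Emit:
step_arm --moves '[{"tx":-0.04,"ty":0.31,"tz":0,"ax":0,"ay":0,"az":0},{"tx":0,"ty":0,"tz":1,"ax":0,"ay":0,"az":0},{"tx":0,"ty":0,"tz":1,"ax":0,"ay":0,"az":0},{"tx":0,"ty":0,"tz":1,"ax":0,"ay":0,"az":0},{"tx":0,"ty":0,"tz":1,"ax":0,"ay":0,"az":0}]' --gripper 0.5

```text
clock: 46.9
eef_pos: [546.4, 19.8, 124.4]
tcp_rot: [3.141, 0.0, -0.066]
contact_force: [1.0, 0.5, -0.1]
opening: 0.501
grasp_force: 0.0
```

Emit:
step_arm --moves '[{"tx":0,"ty":0,"tz":1,"ax":0,"ay":0,"az":0},{"tx":0,"ty":0,"tz":1,"ax":0,"ay":0,"az":0},{"tx":0,"ty":0,"tz":0.2,"ax":0,"ay":0,"az":0},{"tx":0,"ty":0,"tz":0,"ax":0,"ay":0,"az":0}]'

```text
clock: 47.4
eef_pos: [546.4, 19.8, 70.5]
tcp_rot: [3.142, 0.0, -0.066]
contact_force: [0.3, -0.2, 0.1]
opening: 0.499
grasp_force: 0.0
```

Emit:
step_arm --moves '[{"tx":0,"ty":0,"tz":0,"ax":0,"ay":0,"az":0},{"tx":0,"ty":0,"tz":0,"ax":0,"ay":0,"az":0},{"tx":0,"ty":0,"tz":0,"ax":0,"ay":0,"az":0}]' --gripper 0 --newtons 60

```text
clock: 47.78
eef_pos: [546.9, 19.9, 71.6]
tcp_rot: [-3.141, -0.002, -0.066]
contact_force: [-1.1, -0.1, 6.5]
opening: 0.25
grasp_force: 59.5
```

Now 100 mm along the rail.

Emit:
step_arm --moves '[{"tx":0,"ty":-0.2,"tz":0,"ax":0,"ay":0,"az":0},{"tx":0,"ty":-0.4,"tz":0,"ax":0,"ay":0,"az":0},{"tx":0,"ty":-0.5,"tz":0,"ax":0,"ay":0,"az":0},{"tx":0,"ty":-0.5,"tz":0,"ax":0,"ay":0,"az":0},{"tx":0,"ty":-0.5,"tz":0,"ax":0,"ay":0,"az":0}]'

```text
clock: 48.4
eef_pos: [550.2, 72.5, 71.6]
tcp_rot: [-3.142, -0.001, -0.066]
contact_force: [-1.0, -1.5, 6.9]
opening: 0.246
grasp_force: 60.0
```

Emit:
step_arm --moves '[{"tx":0,"ty":-0.5,"tz":0,"ax":0,"ay":0,"az":0},{"tx":0,"ty":-0.5,"tz":0,"ax":0,"ay":0,"az":0},{"tx":0,"ty":-0.4,"tz":0,"ax":0,"ay":0,"az":0},{"tx":0,"ty":-0.3,"tz":0,"ax":0,"ay":0,"az":0},{"tx":0,"ty":-0.2,"tz":0,"ax":0,"ay":0,"az":0}]'

```text
clock: 49.02
eef_pos: [553.2, 119.9, 71.6]
tcp_rot: [-3.142, -0.001, -0.066]
contact_force: [-2.7, -6.9, 9.0]
opening: 0.248
grasp_force: 60.1
```

Emit:
step_arm --moves '[{"tx":0,"ty":0,"tz":0,"ax":0,"ay":0,"az":0},{"tx":0,"ty":0,"tz":0,"ax":0,"ay":0,"az":0}]'

```text
clock: 49.28
eef_pos: [553.2, 119.9, 71.6]
tcp_rot: [-3.141, -0.001, -0.066]
contact_force: [-2.4, 0.1, 7.5]
opening: 0.243
grasp_force: 60.0
```

Travelled 100 mm and the side force is zero. I let go, rise, and look.

Emit:
step_arm --moves '[{"tx":0,"ty":0,"tz":0,"ax":0,"ay":0,"az":0},{"tx":0,"ty":0,"tz":0,"ax":0,"ay":0,"az":0},{"tx":0,"ty":0,"tz":-0.2,"ax":0,"ay":0,"az":0},{"tx":0,"ty":0,"tz":-1,"ax":0,"ay":0,"az":0},{"tx":0,"ty":0,"tz":-1,"ax":0,"ay":0,"az":0}]' --gripper 0.5

```text
clock: 49.9
eef_pos: [552.7, 119.5, 126.2]
tcp_rot: [3.141, 0.001, -0.066]
contact_force: [0.4, -0.0, -0.1]
opening: 0.5
grasp_force: 0.0
```

Emit:
step_arm --moves '[{"tx":0,"ty":0,"tz":-1,"ax":0,"ay":0,"az":0},{"tx":0,"ty":0,"tz":-1,"ax":0,"ay":0,"az":0},{"tx":0,"ty":0,"tz":-1,"ax":0,"ay":0,"az":0},{"tx":-0.6,"ty":0,"tz":-1,"ax":0,"ay":0,"az":0},{"tx":0,"ty":0,"tz":0,"ax":0,"ay":0,"az":0}]'

```text
clock: 50.52
eef_pos: [538.2, 120.8, 227.5]
tcp_rot: [-3.141, -0.003, -0.066]
contact_force: [-0.7, -0.1, -0.5]
opening: 0.497
grasp_force: 0.0
```

```bash
python3 clips.py 100; python3 - <<'E'
from meas import *
p,d,K,T=grab('wrist'); P=pts(d,K,T)
m=(P[...,2]>70)&(P[...,2]<77)&(abs(P[...,0]-553)<18)&(abs(P[...,1]-120)<25); print('post',P[m].mean(0).round(1), cv2.minAreaRect(P[m][:,:2].astype(np.float32)))
E
```

```text
tcp [538.2 120.8 227.5] yaw -0.066 t 50.525
post local 9740 [-93.   0.]
clip 1 handle [(408, np.float64(70.1), np.float64(1.3)), (565, np.float64(70.1), np.float64(1.2)), (460, np.float64(70.2), np.float64(1.6))] jaw y [ 3.5 15.4 19. ] z 88.1
clip 2 handle [(383, np.float64(70.3), np.float64(0.2)), (537, np.float64(70.1), np.float64(0.9)), (439, np.float64(70.0), np.float64(1.1))] jaw y [ 4.3 12.9 19. ] z 88.3
clip 3 handle [(374, np.float64(70.1), np.float64(-0.9)), (539, np.float64(70.1), np.float64(-0.3)), (429, np.float64(70.1), np.float64(0.1))] jaw y [ 4.5 11.5 18.7] z 88.1
clip 4 handle [(395, np.float64(70.0), np.float64(-1.1)), (570, np.float64(69.9), np.float64(-1.0)), (457, np.float64(70.0), np.float64(-1.2))] jaw y [ 4.7 11.  18.5] z 87.8
post [553.3 120.1  73.5] ((552.9942016601562, 120.33403778076172), (21.92985725402832, 21.0439395904541), 87.14057922363281)
```

View pics/clipsb.png

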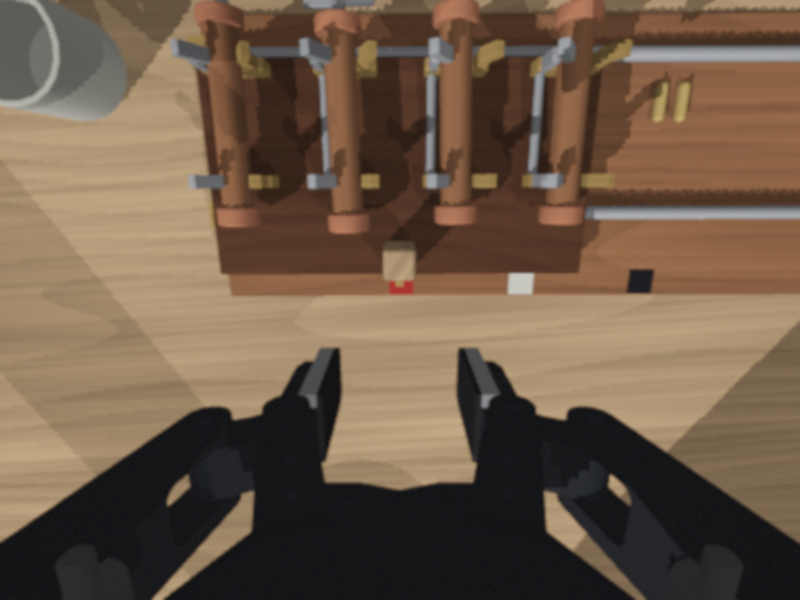

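The pointer sits on the red inlay (400,285), all four pieces are still seated with jaws closed, the cup is untouched at (50,60), and the gripper is clear. I hand in.

```bash
python3 -c "
from rig import workorder; print(workorder.sign_off())"
```

```text
the job is handed in; nothing more can be done
None
```

The job is handed in: the carriage clicked in at the loading stop, all four pieces snapped into their own clips heads-out, then the loaded carriage slid to the serving stop and was released at about 50 s; the verdict was not reported back.

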